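# Clamp a keyed cutter blade in the sharpening clamp

## Task

Set up the orange cutter blade for sharpening: slide the clamp's jaw wide open, then, keeping the orange blade upright and in the grip, lower it cutting edge up into the clamp's keyed slot until its foot is fully down on the slot's floor, with the yellow rib in its yellow-marked groove. Let go of the blade, slide the jaw shut so that it presses the blade against the fixed jaw, and only then throw the red lock lever fully over to its other side. Leave the blue blade standing in its stand.

Things in the scene. Friction and masses are not known exactly. Their poses are not given: they have to be found in the camera images.
- blade_orange: Orange cutter blade: upright plate 60 wide (its x), 12 thick (y), 113 mm tall (z), about 220 g; orange to 104 mm, above that a 5 mm thick steel edge. A yellow key rib stands out of its +y face, so it fits the clamp one way round only. Origin: centre of the plate's foot. Starts upright in a wooden stand (either place), turned up to 1.7 rad from the clamp's yaw.
- blade_orange_grip (a point): Middle of the orange plate 90 mm above its foot, the place to grip it, across its 12 mm thickness (y). The rib ends 30 mm below.
- blade_orange_key (a point): Middle of the outer face of the orange blade's rib, at (14, 14, 30) mm in the blade's frame. The rib is 10 wide (x), 8 deep (y from 6 to 14) and 60 tall from the foot.
- stand_orange: Light wooden stand that holds the orange blade at the start, fixed: 100 (x) x 60 (y) x 34 mm high, open pocket 68 x 28 mm, floor 8 mm above the bench. Origin: underside centre. The blue blade's stand is alike.
- blade_blue: Blue cutter blade, same shape and size as the orange one, in the other wooden stand; stays there. Origin: centre of the plate's foot.
- clamp: Sharpening clamp fixed to the bench. Green base 110 mm (x) by 277 mm (y -232 to +45), upper face 40 mm above the bench; the fixed steel jaw on the slot's +y side rises to 62 mm, its face at y = +8.5 mm. The movable jaw is on the -y side. Origin: on the bench under the middle of the slot.
- pocket (a point): Centre of the slot's floor, 10 mm above the bench; axes as the clamp's. Slot 64 (x) x 15 (y) x 30 mm deep; a key groove 14 wide at x = +14 mm goes 10.5 mm further to +y, also up through the fixed jaw (painted yellow behind it). The seated blade's origin comes here (up to 2.5 mm to +y when clamped), its axes along the clamp's.
- jaw (a joint): Movable steel jaw, 62 mm wide, 41 to 65 mm above the bench, slides along the clamp's y. 0 = shut over the empty slot, 0.05 m = fully open (towards -y). Its front face is at clamp y = +7 mm minus this value, so it covers the slot at the start and rests on a clamped blade at about 0.011. Slides stiffly (3 N plus drag) and stays where left.
- jaw_grip (a point): Middle of the jaw's black handle, a square upright post 20 x 20 mm, from 65 to 110 mm above the bench; this point is 92 mm above the bench, at clamp x = 0 and y = -60 mm minus the jaw's value. It moves with the jaw.
- lock (a joint): Lock lever with a red ball (26 mm) on a 10 mm rod, pivot at clamp (0, -195, 32) mm, 80 mm from pivot to ball, swinging in the clamp's x-z plane. 0 = leaning to the clamp's -x (unlocked, at the start), 1.0 rad = leaning to +x (locked). It moves lightly (under 2 N at the ball) and stays where left.
- lock_tip (a point): Centre of the lever's red ball, 102 mm above the bench when at either end, 38 mm to either side of the pivot in the clamp's x.

How it is judged:
On the way, in this order (a step that is already met when the one before it is completed fails the run):
1. jaw opened 30 mm or more, lever still unlocked (value of joint jaw above 0.03 m and value of joint lock below 0.3 rad), for 0.1 s.
2. orange blade, still held, deep in the slot (foot under 12 mm above its floor) (z of blade_orange in the frame of pocket below 0.012 m and horizontal distance between blade_orange and pocket below 0.006 m and contact force between the fingers and blade_orange above 0.5 N), for 0.05 s.
3. jaw shut on the seated, released blade, lever still unlocked (value of joint jaw below 0.0135 m and z of blade_orange in the frame of pocket below 0.003 m and horizontal distance between blade_orange and pocket below 0.006 m and contact force between the fingers and blade_orange below 0.2 N and value of joint lock below 0.3 rad), for 0.1 s.
4. lock lever thrown over (value of joint lock above 0.85 rad), for 0.1 s.
At the end, for the whole second after the job is handed in: Orange blade upright in the slot: foot within 3 mm of the floor and 6 mm of centre, within 0.08 rad of upright and of the slot's direction, rib in the groove, at rest; jaw joint under 0.0135; lever over 0.85 rad; blue blade upright (0.2 rad) and moved under 20 mm (z of blade_orange in the frame of pocket below 0.003 m and horizontal distance between blade_orange and pocket below 0.006 m and y of blade_orange_key in the frame of clamp above 0.008 m and angle between blade_orange's own z axis and vertical below 0.08 rad and angle between the x axis of blade_orange and the x axis of clamp, either way round below 0.08 rad and value of joint jaw below 0.0135 m and value of joint lock above 0.85 rad and linear speed of blade_orange below 0.02 m/s and angle between blade_blue's own z axis and vertical below 0.2 rad and distance of blade_blue from where it was at the start of the episode below 0.02 m); the robot touches nothing.
It fails at once if the blue blade is lifted, knocked over or shifted by more than 30 mm (distance of blade_blue from where it was at the start of the episode above 0.03 m or angle between blade_blue's own z axis and vertical above 0.5 rad).
It fails at once if the orange blade is laid or knocked over (angle between blade_orange's own z axis and vertical above 1 rad).
It also fails if it takes over 64 s, if anything falls off the work surface, if the arm or the gripper's body presses on something with over 40 N, if the wrist force passes 120 N, or if a joint passes its speed limit or range.

## Robot

A 6-joint arm with a two-finger parallel gripper is mounted at the origin on the work surface. World frame = base frame: x ahead of the robot, y to its left, z up, the work surface at z = 0. Lengths are in m, angles in rad, forces in N, time in s.
With the tool pointing down it reaches from about 0.4 to 0.825 m from the base axis. Payload 7 kg.
Tool frame: the origin (TCP) lies between the finger pads; the fingertips stand 17 mm ahead of it and the grasp point (between the pads) lies 2 mm behind it; x points along the fingers, z is the direction in which the jaws open and shut, and the axes are right-handed (so a half turn about x gives the same grasp; the last joint's range is limited). The gripper opens to 88 mm and grips with 3 to 60 N. Pads are 19 mm wide; open, the fingers measure 130 mm over their backs; the gripper's body (78 mm by 193 mm) begins 47 mm behind the grasp point.
Start: joints at [-1.024, 0.359, 0.012, 0, -1.224, -0.288], TCP at [0.173, -0.653, 0.244] pointing down, gripper open.
Joint ranges: [-3.07, 3.07], [-1.43, 2.12], [-1.02, 1.25], [-3.03, 1.67], [-3.05, -0], [-3.03, 3.03]. Speed limits (rad/s): [2.39, 2.39, 3.01, 3.14, 3.14, 3.14].

## Interface

Orientations are given as [roll, pitch, yaw] about the fixed x, y, z axes, in that order (R = Rz(yaw) Ry(pitch) Rx(roll)).
In Python, from station import * gives the robot as it stands.
- The arm moves only by the tool step_arm, never from a script. Its argument "deltas" is a list of rows, each a list of 5 numbers: the shift along the tool's x, y, z in cm, then the turn about the tool's x in degrees, then the closure, from 0 (fully open) to 1 (shut). In form: [[dx, dy, dz, roll, fingers], ...]. A call has exactly 10 rows; each row is the pose to reach, as a shift and turn from the pose commanded when the call began, along the tool's axes at that moment; what a row does not reach only later rows make up. A row lasts 1/12 s, in which the tool goes at most 41.7 mm and 7.16 degrees, less where a joint would pass 70% of its speed; a pose out of reach is approached as far as the arm can. A call with a gripper value outside its range is refused whole. The fingers move at their own pace and stop on an object; "squeeze" is the grip in N (left out, the last holds). Time passes only in rows, so rows that repeat a pose let the fingers close, or fill a call up. It gives the time, the measured TCP pose, the force and the opening at its end, in the units of the state.
- get_state(): the state, without advancing time (a new reading comes with each control period).
- grab_frame(name): name is "scene" or "top" or "wrist"; returns a dict with "pixels" (384x512x3 uint8, red, green, blue), "range_z" (384x512 float32, m along the optical axis (not along the pixel's ray), 0 where there is no reading), "fx", "fy", "cx", "cy" (pixels), "view" (4x4, takes a point from world to camera coordinates); the wrist camera has in their place "hand_eye" (4x4, takes a point from camera to tool coordinates, whose origin is the TCP and whose axes are the tool frame's). Camera axes: x right, y down, z forward; pixel columns grow to the right and rows downward; lengths in m; the calibration is good to about 2 mm. A picture is of the moment at which its call begins: read the wrist's pose just before it.
- job_done(): hands the job in, once; it reports no verdict.
Trained networks look in the newest picture that a camera, given by its name, has taken for a name from the list of things; names that differ only in an ending like _2 or _b are one class to them, and where a whole thing is asked for, a point or a joint stands for the part that bears it (a point fixed in the world has none). Each returns a list of dicts, best first, with "conf" (0 to 1); they miss things now and then, are a little off and sometimes report something else, mostly with a low value. They report only what shows in the picture. A call takes as long as a camera call.
- boxes_of(thing, camera): "extent" ([left, top, right, bottom] in pixels, round what is visible of it).
- masks_of(thing, camera): "mask" (384x512 bool, what is visible of it) and "extent" ([left, top, right, bottom] in pixels, round what is visible of it).
The state is a dict: "t": time; "q": joint angles; "qd": joint speeds; "joint_efforts": joint torques, N m; "eef_pos": TCP position; "ee_rot": TCP orientation; "force": force on the tool from outside, world axes, zero at the start; "moment": the same for the moment, N m; "width": finger opening in m.
Only numpy, scipy, OpenCV 4.12 (cv2) and the standard library are available. Lean on these libraries where they do the work, as an engineer would, in place of code of your own. Each camera call takes 0.05 s, during which the arm holds its last target.

## Working session

There is one attempt and no reset: what is moved stays moved. The work goes in short steps, Python scripts to look and compute and a tool call to move; the robot and the scene stay as the last step left them, time stands still between calls to the robot, and variables do not carry over. Pictures are saved under pics/ and viewed, and the job is handed in when it is done.

Besides the shell and the picture viewer there is one more tool, called after ">>>" by a JSON object that holds its "method" and its "body", one argument or row to a line. step_arm: Moves the arm, as the interface text tells. Its arguments: {"type":"object","properties":{"deltas":{"type":"array"},"squeeze":{"type":"number"}},"required":["deltas"]}

```bash
ls; mkdir -p pics
cat > h.py <<'E'
from station import *
import numpy as np, cv2
from scipy.spatial.transform import Rotation as R
def save(f,n): cv2.imwrite('pics/'+n+'.png',f['pixels'][:,:,::-1])
def toolT(s=None):
    s=s or get_state(); T=np.eye(4); T[:3,:3]=R.from_euler('xyz',s['ee_rot']).as_matrix(); T[:3,3]=s['eef_pos']; return T
def cloud(f,T=None):
    z=f['range_z'];v,u=np.indices(z.shape)
    P=np.stack([(u-f['cx'])/f['fx']*z,(v-f['cy'])/f['fy']*z,z,np.ones_like(z)],-1)
    M=np.linalg.inv(f['view']) if 'view' in f else T@f['hand_eye']
    W=(P@M.T)[...,:3]; W[z==0]=np.nan; return W
E
python3 - <<'E'
from h import *
s=get_state();print({k:np.round(v,3) for k,v in s.items()})
for n in['top','scene']:
    f=grab_frame(n);save(f,n+'0');W=cloud(f);np.savez('/tmp/'+n+'0.npz',W=W,px=f['pixels'])
    for t in['blade_orange','blade_blue','stand_orange','clamp','jaw','jaw_grip','lock','lock_tip']:
        for d in masks_of(t,n)[:2]:
            m=d['mask'];w=W[m];print(n,t,round(d['conf'],2),np.round(d['extent']),np.round(np.nanmedian(w,0),3),np.round(np.nanmin(w,0),3),np.round(np.nanmax(w,0),3))
E
```

```text
pics
{'t': np.float64(0.0), 'q': array([-1.024,  0.359,  0.011, -0.   , -1.224, -0.288]), 'qd': array([ 0.002,  0.002,  0.001,  0.003, -0.   , -0.001]), 'joint_efforts': array([-1.0000e-03, -5.8273e+01,  2.9306e+01,  6.9970e+00,  7.0000e-03,
       -0.0000e+00]), 'eef_pos': array([ 0.173, -0.652,  0.243]), 'ee_rot': array([0.085, 1.569, 1.914]), 'force': array([-0.324, -0.304,  0.163]), 'moment': array([-0.003, -0.024,  0.045]), 'width': np.float64(0.088)}
top blade_orange 0.73 [200. 203. 222. 222.] [0.47  0.145 0.102] [0.452 0.122 0.005] [0.5   0.171 0.125]
top blade_blue 0.51 [131. 180. 158. 205.] [0.516 0.319 0.11 ] [0.496 0.298 0.013] [0.543 0.35  0.126]
top blade_blue 0.31 [198. 208. 221. 222.] [0.468 0.146 0.105] [0.452 0.122 0.017] [0.488 0.173 0.125]
top clamp 0.97 [274. 159. 377. 211.] [ 0.556 -0.162  0.05 ] [ 0.481 -0.318 -0.006] [ 0.646 -0.027  0.117]
top jaw 0.73 [291. 174. 326. 201.] [ 0.549 -0.116  0.065] [ 0.513 -0.16   0.009] [ 0.586 -0.072  0.115]
top jaw_grip 0.85 [293. 174. 326. 204.] [ 0.548 -0.116  0.065] [ 0.513 -0.168  0.007] [ 0.585 -0.072  0.115]
top lock 0.6
[... 368 characters left out ...]
0.08 ] [ 0.478  0.297 -0.003] [0.539 0.48  0.123]
scene stand_orange 0.61 [248. 160. 272. 199.] [0.48  0.133 0.032] [ 0.42   0.095 -0.003] [0.521 0.207 0.037]
scene clamp 0.59 [156. 230. 259. 378.] [ 0.566 -0.189  0.04 ] [ 0.467 -0.319 -0.004] [ 0.639 -0.029  0.117]
scene jaw 0.9 [199. 244. 241. 293.] [ 0.555 -0.124  0.064] [ 0.51  -0.162  0.037] [ 0.587 -0.071  0.112]
scene jaw_grip 0.69 [198. 244. 244. 295.] [ 0.555 -0.123  0.064] [ 0.509 -0.162  0.039] [ 0.585 -0.071  0.112]
scene lock 0.63 [156. 318. 187. 344.] [ 0.55  -0.278  0.105] [ 0.506 -0.292 -0.001] [ 0.577 -0.267  0.117]
scene lock_tip 0.61 [153. 317. 186. 344.] [ 0.551 -0.278  0.105] [ 0.511 -0.292 -0.002] [ 0.577 -0.249  0.117]
```

Run:
```python
import cv2
a=cv2.imread('pics/top0.png')[140:240,110:400];cv2.imwrite('pics/topc.png',cv2.resize(a,None,fx=2.7,fy=2.7,interpolation=cv2.INTER_CUBIC))
a=cv2.imread('pics/scene0.png')[90:384,130:360];cv2.imwrite('pics/scenec.png',cv2.resize(a,None,fx=2,fy=2,interpolation=cv2.INTER_CUBIC))
```

```text
(no output)
```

View pics/topc.png

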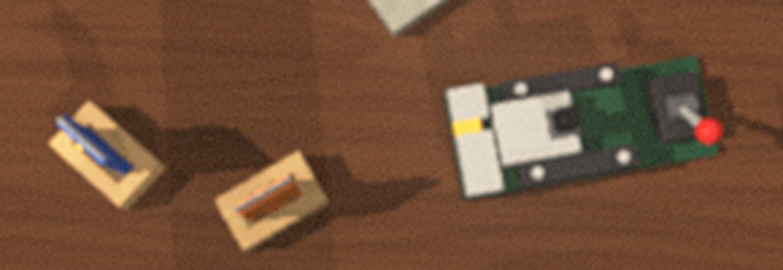

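View pics/scenec.png

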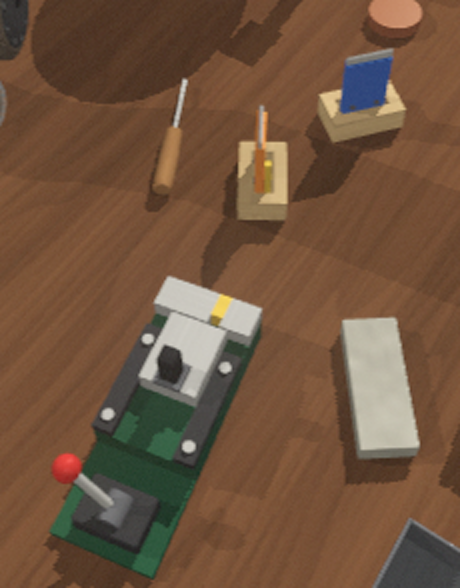

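The orange blade stands in the lower stand, with its rib on the world +x side. The clamp is at yaw of about +0.15, with its lever leaning to -x. Next I'll work out the frames and moves.

```bash
cat >> h.py <<'E'
def delta(p,head,s=None):
    """target TCP pos p, heading (rad) of tool z in world (mod pi choose given) -> cm, deg"""
    s=s or get_state();T=toolT(s);d=T[:3,:3].T@(np.array(p)-T[:3,3])*100
    h0=np.arctan2(T[1,2],T[0,2]);dr=-(head-h0);dr=(dr+np.pi)%(2*np.pi)-np.pi
    print('delta cm',np.round(d,2),'roll deg',round(np.degrees(dr),2),'| alt',round(np.degrees((dr+2*np.pi)%(2*np.pi)-np.pi),2),'q6',round(s['q'][5],3),'head',round(h0,3))
E
python3 - <<'E'
from h import *
print(toolT().round(3)); f=grab_frame('wrist');print(f['hand_eye'].round(3),f['fx']);save(f,'w0')
D=np.load('/tmp/top0.npz');W=D['W'];px=D['px']
# clamp region plan points: fixed jaw top z .057-.068
sel=(W[...,0]>.45)&(W[...,0]<.68)&(W[...,1]>-.36)&(W[...,1]<0)
for lo,hi in[(.034,.046),(.057,.07)]:
    m=sel&(W[...,2]>lo)&(W[...,2]<hi);P=W[m][:,:2].astype(np.float32)
    print(lo,len(P),cv2.minAreaRect(P))
for n,a,b in[('or',(.40,.07),(.56,.22)),('bl',(.43,.24),(.62,.40))]:
    s2=(W[...,0]>a[0])&(W[...,0]<b[0])&(W[...,1]>a[1])&(W[...,1]<b[1])
    for lo,hi in[(.028,.04),(.09,.13)]:
        P=W[s2&(W[...,2]>lo)&(W[...,2]<hi)][:,:2].astype(np.float32);print(n,lo,len(P),cv2.minAreaRect(P))
E
```

```text
[[ 0.    -0.967 -0.256  0.173]
 [-0.    -0.256  0.967 -0.653]
 [-1.    -0.    -0.     0.244]
 [ 0.     0.     0.     1.   ]]
[[ 0.001 -0.292  0.956 -0.143]
 [-0.001 -0.956 -0.292  0.08 ]
 [ 1.    -0.001 -0.001  0.002]
 [ 0.     0.     0.     1.   ]] 315.86520767810794
0.034 800 ((0.561078667640686, -0.16673347353935242), (0.11026707291603088, 0.26381585001945496), 11.65027141571045)
0.057 1093 ((0.5584331750869751, -0.1564011424779892), (0.10976569354534149, 0.2426759898662567), 11.505960464477539)
or 0.028 534 ((0.4734804332256317, 0.15284553170204163), (0.06034039705991745, 0.10002657026052475), 32.10844802856445)
or 0.09 132 ((0.47134506702423096, 0.14932064712047577), (0.012483874335885048, 0.059026576578617096), 32.35179901123047)
bl 0.028 516 ((0.5178589820861816, 0.3282617926597595), (0.10138460248708725, 0.06007111445069313), 50.32601547241211)
bl 0.09 132 ((0.5197616219520569, 0.32510191202163696), (0.060343336313962936, 0.012064313516020775), 49.75215148925781)
```

Run:
```python
from h import *
delta([.55,-.12,.21],3.342)
D=np.load('/tmp/top0.npz');W=D['W']
sel=(W[...,0]>.45)&(W[...,0]<.68)&(W[...,1]>-.36)&(W[...,1]<0)
P=W[sel&(W[...,2]>.034)&(W[...,2]<.07)][:,:2].astype(np.float32);r=cv2.minAreaRect(P);print(r)
print(np.nanmedian(W[sel&(W[...,2]>.1)&(W[...,1]>-.2)],0))
```

```text
delta cm [  3.36 -50.1   41.82] roll deg -86.65 | alt 93.35 q6 -0.288 head 1.83
((0.5610886216163635, -0.16665832698345184), (0.11031712591648102, 0.2639620900154114), 11.656319618225098)
[ 0.55534861 -0.14308983  0.10854129]
```

>>> {"method": "step_arm", "body": {
  "deltas": [
    [0.2,-3,2.5,-5,0],
    [0.4,-6,5,-10,0],
    [0.6,-9,7.5,-15,0],
    [0.8,-12,10,-20,0],
    [1,-15,12.5,-25,0],
    [1.2,-18,15,-30,0],
    [1.4,-21,17.5,-35,0],
    [1.6,-24,20,-40,0],
    [1.8,-27,22.5,-45,0],
    [2,-30,25,-50,0]
  ],
  "squeeze": 40
}}

```text
t: 1.78
eef_pos: [0.3995, -0.3324, 0.2239]
ee_rot: [-3.073, 1.57, -0.367]
force: [0.5, 0.3, -1.1]
width: 0.0874
```

Run:
```python
from h import *
delta([.55,-.12,.21],3.342); print(get_state()['q'])
```

```text
delta cm [  1.39 -25.6   -4.69] roll deg -36.41 | alt 143.59 q6 -0.119 head 2.707
[-3.15899525e-01  1.16782997e-01 -3.56700406e-01  4.95631816e-05
 -1.09644602e+00 -1.19192261e-01]
```

>>> {"method": "step_arm", "body": {
  "deltas": [
    [0.2,-3.5,-0.6,-5,0],
    [0.4,-7,-1.3,-10,0],
    [0.6,-10.5,-1.9,-15,0],
    [0.8,-14,-2.6,-20,0],
    [1,-17.5,-3.2,-25,0],
    [1.2,-21,-3.8,-30,0],
    [1.4,-24,-4.4,-34,0],
    [1.4,-25.6,-4.7,-36.4,0],
    [1.4,-25.6,-4.7,-36.4,0],
    [1.4,-25.6,-4.7,-36.4,0]
  ]
}}

```text
t: 2.62
eef_pos: [0.5503, -0.1218, 0.2094]
ee_rot: [-0.1, 1.57, -3.045]
force: [-0.5, 0.6, 0.7]
width: 0.0883
```

Run:
```python
from h import *
s=get_state();print(s['t'],s['qd'].round(3));T=toolT(s);f=grab_frame('wrist');W=cloud(f,T);save(f,'w1');np.savez('/tmp/w1.npz',W=W,px=f['pixels'],T=T)
delta([.55,-.12,.21],3.342)
```

```text
2.6167 [-0.027 -0.014 -0.015 -0.001 -0.001 -0.005]
delta cm [-0.05 -0.24 -0.06] roll deg -0.28 | alt 179.72 q6 0.067 head -2.946
```

View pics/w1.png

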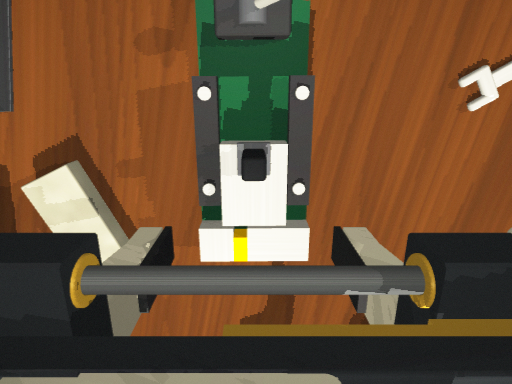

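Wrist view: the handle is at (254,165), the yellow groove at (240,244), the fixed jaw spans u 200–309 and the lever is at the top. Next I'll fit the clamp frame.

Run:
```python
from h import *
D=np.load('/tmp/w1.npz');W=D['W'];px=D['px'].astype(int)
v,u=np.indices(W.shape[:2]);x,y,z=W[...,0],W[...,1],W[...,2]
def rect(m,n):
    m=m.astype(np.uint8);k,l,st,_=cv2.connectedComponentsWithStats(m);i=1+np.argmax(st[1:,4]);P=W[l==i]
    r=cv2.minAreaRect(P[:,:2].astype(np.float32));print(n,len(P),np.round(r[0],4),np.round(r[1],4),round(r[2],2),'z',np.median(P[:,2]).round(4),st[i]);return r
reg=(u>180)&(u<330)&(v<265)
rect(reg&(v>215)&(abs(z-.062)<.004),'fixjaw')
rect(reg&(v<228)&(v>130)&(abs(z-.066)<.004),'jaw')
rect(reg&(z>.106)&(v>120)&(z<.118),'handle')
rect(reg&(z<.046)&(z>.035)&(v<230),'base')
r=rect(reg&(z<.07)&(z>.035)&(v<262),'all')
for vv in range(205,266,3): print(vv,W[vv,215].round(4),W[vv,254].round(4),px[vv,254])
yl=(px[...,0]>180)&(px[...,1]>150)&(px[...,2]<90)&reg
rect(yl&(z<.07),'yellow')
```

```text
fixjaw 3773 [ 0.5358 -0.0608] [0.1101 0.0506] 11.96 z 0.0633 [ 199  216  111   46 3773]
jaw 4217 [ 0.547  -0.1154] [0.0621 0.0807] 11.71 z 0.0663 [ 220  143   68   83 4217]
handle 616 [ 0.5526 -0.1424] [0.0197 0.0194] 11.92 z 0.111 [241 156  26  25 616]
base 4540 [ 0.5608 -0.1826] [0.0665 0.0613] 11.39 z 0.0415 [ 217   76   73   67 4540]
all 19788 [ 0.5488 -0.1243] [0.1104 0.1807] 11.62 z 0.0539 [  192    75   123   187 19788]
205 [ 0.5804 -0.0847  0.0532] [ 0.543  -0.097   0.0665] [250 249 242]
208 [ 0.5805 -0.0768  0.0411] [ 0.5424 -0.094   0.0664] [251 250 243]
211 [ 0.58   -0.0732  0.0404] [ 0.5417 -0.0907  0.0656] [251 250 242]
214 [ 0.5794 -0.0701  0.0408] [ 0.5412 -0.0882  0.067 ] [250 250 243]
217 [ 0.5788 -0.067   0.0414] [ 0.5405 -0.0846  0.0657] [251 250 242]
220 [ 0.5783 -0.0639  0.0422] [ 0.5399 -0.0818  0.0664] [251 250 243]
223 [ 0.5774 -0.0638  0.0496] [ 0.5393 -0.0784  0.0658] [251 249 243]
226 [ 0.5765 -0.064   0.0573] [ 0.538  -0.0722  0.0586] [142 137 126]
229 [ 0.5758 -0.0633  0.0628] [ 0.5378 -0.071   0.0631] [252 250 245]
232 [ 0.5752 -0.061   0.0646] [ 0.5372 
[... 188 characters left out ...]
503  0.0627] [ 0.5353 -0.0588  0.0646] [250 250 242]
244 [ 0.5731 -0.0473  0.0633] [ 0.5346 -0.0551  0.0635] [252 251 247]
247 [ 0.5726 -0.0439  0.0631] [ 0.5338 -0.0514  0.0628] [252 251 246]
250 [ 0.5721 -0.0402  0.0625] [ 0.5333 -0.0486  0.0637] [252 251 245]
253 [ 0.5715 -0.037   0.0627] [ 0.5325 -0.0449  0.063 ] [253 253 249]
256 [ 0.571  -0.0336  0.0626] [ 0.5319 -0.0416  0.0631] [251 250 245]
259 [ 0.5704 -0.031   0.064 ] [ 0.5313 -0.0386  0.0638] [252 252 247]
262 [ 5.71e-01  1.05e-02 -3.00e-04] [5.232e-01 3.000e-04 1.000e-03] [160  92  43]
265 [0.5703 0.0141 0.0006] [0.5225 0.0038 0.0021] [101  67  41]
yellow 326 [ 0.5459 -0.0288] [0.0162 0.0634] 10.93 z 0.0632 [234 237  14  25 326]
```

Run:
```python
from h import *
delta([.5526,-.1424,.092],3.3467)
```

```text
delta cm [11.75  2.01  0.12] roll deg -0.55 | alt 179.45 q6 0.067 head -2.946
```

>>> {"method": "step_arm", "body": {
  "deltas": [
    [1,2,0.1,-0.5,0],
    [4,2,0.1,-0.5,0],
    [7,2,0.1,-0.5,0],
    [10,2,0.1,-0.5,0],
    [11.7,2,0.1,-0.5,0],
    [11.7,2,0.1,-0.5,0],
    [11.7,2,0.1,-0.5,0.5],
    [11.7,2,0.1,-0.5,1],
    [11.7,2,0.1,-0.5,1],
    [11.7,2,0.1,-0.5,1]
  ]
}}

```text
t: 3.5
eef_pos: [0.554, -0.1423, 0.0942]
ee_rot: [2.971, 1.568, 0.034]
force: [0.4, -0.4, -0.7]
width: 0.0663
```

>>> {"method": "step_arm", "body": {
  "deltas": [
    [0,0,0,0,1],
    [0,0,0,0,1],
    [0,0,0,0,1],
    [0,0,0,0,1],
    [0,0,0,0,1],
    [0,0,0,0,1],
    [0,0,0,0,1],
    [0,0,0,0,1],
    [0,1,0,0,1],
    [0,2,0,0,1]
  ]
}}

```text
t: 4.33
eef_pos: [0.5573, -0.1611, 0.0925]
ee_rot: [-1.909, 1.57, 1.438]
force: [0.4, 4.5, 0.4]
width: 0.0198
```

>>> {"method": "step_arm", "body": {
  "deltas": [
    [0,1,0,0,1],
    [0,2,0,0,1],
    [0,3,0,0,1],
    [0,3.1,0,0,1],
    [0,3.1,0,0,1],
    [0,3.1,0,0,0.6],
    [0,3.1,0,0,0.2],
    [0,3.1,0,0,0],
    [-2,3.1,0,0,0],
    [-5,3.1,0,0,0]
  ]
}}

```text
t: 5.17
eef_pos: [0.5611, -0.1928, 0.14]
ee_rot: [-0.228, 1.564, 3.117]
force: [1.8, 0.1, -0.1]
width: 0.0474
```

Run:
```python
from h import *
delta([.545,-.10,.20],3.3467)
```

```text
delta cm [-5.98 -9.42 -0.26] roll deg -0.09 | alt 179.91 q6 0.206 head -2.938
```

>>> {"method": "step_arm", "body": {
  "deltas": [
    [-4,0,-0.2,0,0],
    [-6,-3,-0.2,0,0],
    [-6,-6,-0.2,0,0],
    [-6,-8.5,-0.2,0,0],
    [-6,-9.4,-0.2,0,0],
    [-6,-9.4,-0.2,0,0],
    [-6,-9.4,-0.2,0,0],
    [-6,-9.4,-0.2,0,0],
    [-6,-9.4,-0.2,0,0],
    [-6,-9.4,-0.2,0,0]
  ]
}}

```text
t: 6.0
eef_pos: [0.5464, -0.1006, 0.2022]
ee_rot: [0.211, 1.57, -2.727]
force: [-0.3, 0.0, 0.0]
width: 0.0874
```

Run:
```python
from h import *
s=get_state();print(s['t'],s['qd'].round(3));T=toolT(s);f=grab_frame('wrist');W=cloud(f,T);save(f,'w2');np.savez('/tmp/w2.npz',W=W,px=f['pixels'],T=T,he=f['hand_eye'],k=[f['fx'],f['fy'],f['cx'],f['cy']])
```

```text
6.0 [ 0.003 -0.003 -0.002 -0.001  0.003 -0.003]
```

View pics/w2.png

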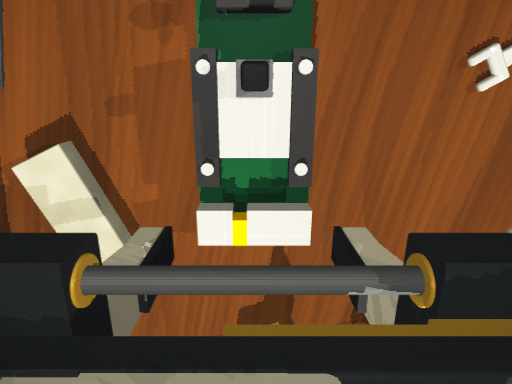

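Run:
```python
import cv2
a=cv2.imread('pics/w2.png')[140:255,180:330];cv2.imwrite('pics/w2c.png',cv2.resize(a,None,fx=5,fy=5,interpolation=cv2.INTER_NEAREST))
from h import *
D=np.load('/tmp/w2.npz');W=D['W'];px=D['px'].astype(int)
for c in(222,265,280):
  print(c)
  for v in range(180,248,1): print(v,W[v,c].round(4),px[v,c].sum(),end=' ; ')
```

```text
222
180 [ 0.574  -0.0892  0.0419] 120 ; 181 [ 0.5738 -0.0881  0.0417] 116 ; 182 [ 0.5736 -0.0869  0.0408] 124 ; 183 [ 0.5735 -0.0858  0.0409] 119 ; 184 [ 0.5733 -0.0849  0.0413] 120 ; 185 [ 0.5731 -0.084   0.0417] 123 ; 186 [ 0.5729 -0.0828  0.0409] 118 ; 187 [ 0.5727 -0.0817  0.0409] 128 ; 188 [ 0.5725 -0.0809  0.0416] 107 ; 189 [ 0.5723 -0.0799  0.0418] 105 ; 190 [ 0.5722 -0.079   0.0419] 101 ; 191 [ 0.572  -0.0777  0.0411] 97 ; 192 [ 0.5718 -0.0767  0.0414] 100 ; 193 [ 0.5716 -0.0758  0.0419] 113 ; 194 [ 0.5715 -0.0743  0.0403] 112 ; 195 [ 0.5713 -0.0733  0.0405] 102 ; 196 [ 0.571  -0.073   0.0428] 104 ; 197 [ 0.5709 -0.0718  0.0422] 102 ; 198 [ 0.5707 -0.0706  0.0419] 108 ; 199 [ 0.5705 -0.0693  0.0412] 106 ; 200 [ 0.5704 -0.0679  0.0402] 106 ; 201 [ 0.5701 -0.0678  0.043 ] 118 ; 202 [ 0.5699 -0.0663  0.0417] 122 ; 203 [ 0.5697 -0.0657  0.043 ] 313 ; 204 [ 0.5695 -0.0654  0.045 ] 330 ; 205 [ 0.5692 -0.0662  0.0498] 325 ; 206 [ 0.5689 -0.0661  0.0524] 335 ; 207 [ 0.5687 -0.0658  0.0542] 335 ; 208 [ 0.5684 -0.0659  0.0573] 332 ; 209 [ 0.5682 -0.0658  0.0596] 337 ; 210 [ 0.5679 -0.0
[... 5514 characters left out ...]
3  0.0634] 729 ; 229 [ 0.5094 -0.0582  0.0632] 727 ; 230 [ 0.5091 -0.0569  0.0627] 729 ; 231 [ 0.509  -0.0562  0.0635] 729 ; 232 [ 0.5086 -0.0548  0.0627] 725 ; 233 [ 0.5083 -0.0537  0.0624] 724 ; 234 [ 0.5082 -0.0529  0.063 ] 731 ; 235 [ 0.5082 -0.0525  0.0643] 730 ; 236 [ 0.5077 -0.0508  0.0629] 735 ; 237 [ 0.5074 -0.0497  0.0629] 740 ; 238 [ 0.5074 -0.049   0.0637] 730 ; 239 [ 0.507  -0.0477  0.0631] 725 ; 240 [ 0.5067 -0.0465  0.0627] 725 ; 241 [ 0.5064 -0.0455  0.0627] 725 ; 242 [ 0.5062 -0.0445  0.0629] 732 ; 243 [ 0.506  -0.0434  0.0628] 734 ; 244 [ 0.5059 -0.0427  0.0637] 729 ; 245 [ 0.4935 -0.0123  0.0024] 506 ; 246 [ 0.4933 -0.0111  0.0025] 198 ; 247 [ 0.4928 -0.0094  0.0019] 163 ;
```

View pics/w2c.png

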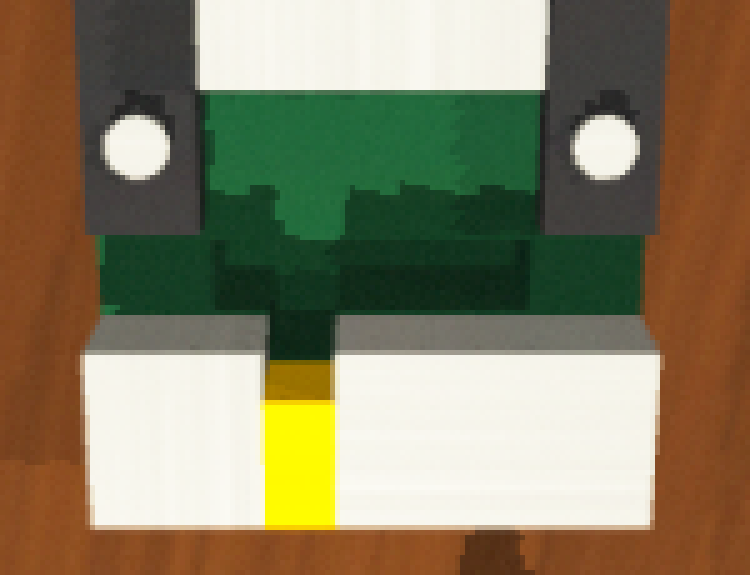

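```bash
cat > fit.py <<'E'
from h import *
from scipy.optimize import least_squares
def fit(D,obs,p0,free='xyz'):
    """obs: list (X,Y,Z in mm object, u or None, v or None). pose: x,y,yaw,z"""
    T=D['T'];he=D['he'];fx,fy,cx,cy=D['k'];M=np.linalg.inv(T@he)
    O=np.array([o[:3] for o in obs])/1000.
    def res(p):
        c,s=np.cos(p[2]),np.sin(p[2]);P=O@np.array([[c,-s,0],[s,c,0],[0,0,1]]).T+[p[0],p[1],p[3]]
        C=np.c_[P,np.ones(len(P))]@M.T;u=fx*C[:,0]/C[:,2]+cx;v=fy*C[:,1]/C[:,2]+cy
        r=[]
        for o,a,b in zip(obs,u,v):
            if o[3] is not None:r.append(a-o[3])
            if o[4] is not None:r.append(b-o[4])
        r=np.array(r)
        return np.r_[r,(p[3]-p0[3])/.002]
    q=least_squares(res,p0,loss='soft_l1',x_scale=[.01,.01,.05,.01]);print('pose',q.x.round(4),'res px',res(q.x).round(1));return q.x
E
python3 - <<'E'
from fit import *
D=np.load('/tmp/w2.npz')
U=lambda c:180+c/5-.5
V=lambda r:140+r/5-.5
obs=[(32,-7.5,40,U(215),V(239)),(-32,-7.5,40,U(529),V(239)),(55,8.5,62,U(82),V(352)),(-55,8.5,62,U(660),V(352)),
(55,45,62,U(90),V(527)),(-55,45,62,U(652),V(527)),(21,8.5,62,U(267),None),(7,8.5,62,U(335),None),(14,18,62,None,V(400)),(55,8.5,40,None,V(315)),(-55,8.5,40,None,V(315)),(14,8.5,10,None,None)]
p=fit(D,obs,[.54,-.081,.205,0.])
print(np.degrees(p[2]))
E
```

```text
pose [ 5.398e-01 -8.030e-02  2.021e-01  5.000e-04] res px [-0.5  0.1  0.4  0.1  0.4  0.2  0.1  0.2  0.6 -0.2 -0.3 -0.1 -1.   0.1
 -0.2 -0.1 -0.   0.3]
11.577334457612967
```

Run:
```python
from h import *
delta([.4553,.1747,.21],3.7056)
print([get_state()['eef_pos'].round(4) for _ in range(3)])
```

```text
delta cm [ -0.78 -28.79   3.35] roll deg -20.65 | alt 159.35 q6 0.033 head -2.938
[array([ 0.5463, -0.1005,  0.2022]), array([ 0.5463, -0.1005,  0.2022]), array([ 0.5463, -0.1005,  0.2022])]
```

>>> {"method": "step_arm", "body": {
  "deltas": [
    [-0.2,-3,0.3,-2.5,0],
    [-0.4,-7,0.8,-5,0],
    [-0.6,-11,1.3,-8,0],
    [-0.8,-15,1.8,-11,0],
    [-0.8,-19,2.2,-14,0],
    [-0.8,-23,2.6,-17,0],
    [-0.8,-26.5,3.1,-19.5,0],
    [-0.8,-28.8,3.4,-20.6,0],
    [-0.8,-28.8,3.4,-20.6,0],
    [-0.8,-28.8,3.4,-20.6,0]
  ]
}}

```text
t: 6.88
eef_pos: [0.4543, 0.1763, 0.2105]
ee_rot: [0.708, 1.571, -1.867]
force: [-1.0, 0.1, 0.4]
width: 0.0873
```

```bash
cat > snap.py <<'E'
import sys
from h import *
n=sys.argv[1]
s=get_state();print(s['t'],s['eef_pos'].round(4),s['qd'].round(3),'w',s['width']);T=toolT(s);f=grab_frame('wrist');W=cloud(f,T);save(f,n);np.savez('/tmp/'+n+'.npz',W=W,px=f['pixels'],T=T,he=f['hand_eye'],k=[f['fx'],f['fy'],f['cx'],f['cy']])
E
python3 snap.py w3
```

```text
6.8833 [0.4543 0.1763 0.2105] [-0.037 -0.    -0.004  0.002 -0.001  0.006] w 0.08727654276050197
```

View pics/w3.png

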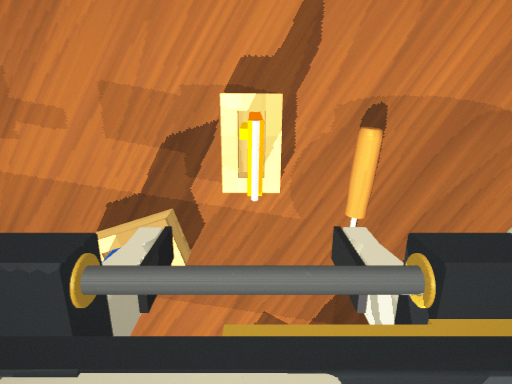

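Run:
```python
import cv2
a=cv2.imread('pics/w3.png')[85:210,210:300];cv2.imwrite('pics/w3c.png',cv2.resize(a,None,fx=4.8,fy=4.8,interpolation=cv2.INTER_NEAREST))
from h import *
D=np.load('/tmp/w3.npz');W=D['W'];z=W[...,2]
v,u=np.indices(z.shape);m=(u>225)&(u<285)&(v<215)&(v>90)
for lo,hi in((.03,.04),(.106,.116),(.118,.128)):
    P=W[m&(z>lo)&(z<hi)];print(len(P),np.median(P[:,2]),cv2.minAreaRect(P[:,:2].astype(np.float32)))
```

```text
3452 0.035354221016163034 ((0.4672077000141144, 0.15315979719161987), (0.056131020188331604, 0.1002746969461441), 31.21433448791504)
661 0.11328618877624202 ((0.4676242172718048, 0.151009663939476), (0.011979063041508198, 0.05966227874159813), 31.582862854003906)
549 0.12365217611237406 ((0.46754980087280273, 0.15113753080368042), (0.0050757694989442825, 0.05988868325948715), 31.571739196777344)
```

View pics/w3c.png

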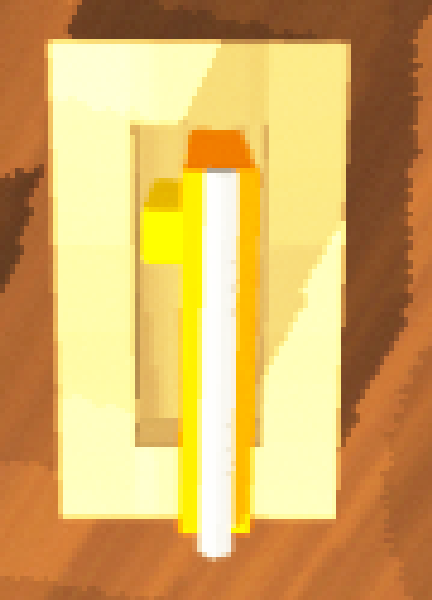

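Run:
```python
from h import *
delta([.4676,.1510,.096],np.radians(211.58))
```

```text
delta cm [11.45  2.77  0.2 ] roll deg 0.79 | alt -179.21 q6 -0.208 head -2.577
```

Run:
```python
from h import *
print(get_state()['eef_pos'],get_state()['qd'].round(3))
```

```text
[0.45445831 0.17549416 0.2104576 ] [-0.028 -0.003 -0.002 -0.002  0.002 -0.   ]
```

>>> {"method": "step_arm", "body": {
  "deltas": [
    [0.5,2.6,0.2,0.8,0.2],
    [1,2.6,0.2,0.8,0.4],
    [4,2.6,0.2,0.8,0.4],
    [7,2.6,0.2,0.8,0.4],
    [10,2.6,0.2,0.8,0.4],
    [11.4,2.6,0.2,0.8,0.4],
    [11.4,2.6,0.2,0.8,0.4],
    [11.4,2.6,0.2,0.8,0.8],
    [11.4,2.6,0.2,0.8,1],
    [11.4,2.6,0.2,0.8,1]
  ]
}}

```text
t: 7.77
eef_pos: [0.4677, 0.1526, 0.098]
ee_rot: [-3.079, 1.568, 0.613]
force: [1.0, 0.1, 0.3]
width: 0.0375
```

>>> {"method": "step_arm", "body": {
  "deltas": [
    [0,0,0,0,1],
    [0,0,0,0,1],
    [0,0,0,0,1],
    [0,0,0,0,1],
    [0,0,0,0,1],
    [0,0,0,0,1],
    [0,0,0,0,1],
    [0,0,0,0,1],
    [0,0,0,0,1],
    [0,0,0,0,1]
  ]
}}

```text
t: 8.6
eef_pos: [0.4669, 0.1526, 0.097]
ee_rot: [3.085, 1.57, 0.494]
force: [-1.5, -0.1, 6.1]
width: 0.0119
```

```bash
python3 snap.py w4
python3 - <<'E'
from h import *
s=get_state();print(s['width'],s['force'],s['moment']);delta([.4676,.1510,.096],np.radians(211.58))
E
```

```text
8.6 [0.4669 0.1526 0.097 ] [ 0.001 -0.001  0.002 -0.001 -0.     0.001] w 0.011885377125521278
0.011688290451895535 [-1.39641007  0.70314166  5.76778207] [ 0.05140706  0.72198257 -0.02724224]
delta cm [0.1  0.17 0.03] roll deg -0.03 | alt 179.97 q6 -0.167 head -2.591
```

View pics/w4.png

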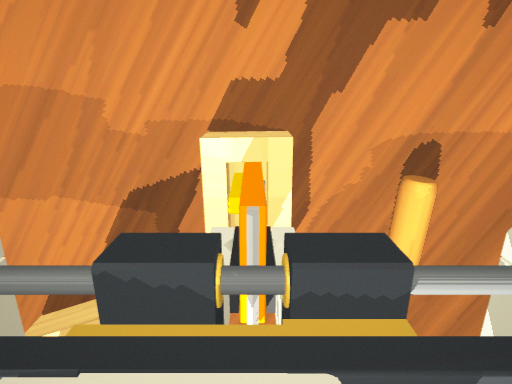

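```bash
python3 - <<'E'
from h import *
D=np.load('/tmp/w4.npz');W=D['W'];T=D['T']
P=np.c_[W.reshape(-1,3),np.ones(W[...,0].size)]@np.linalg.inv(T).T;P=P.reshape(W.shape[:2]+(4,))
px=D['px']
for v in list(range(160,212,4))+list(range(212,236,3)): print(v,[(u,*(P[v,u,:3]*1000).round(1),) for u in range(238,272,3)] if v in(164,176,188,200,224) else '')
E
python3 - <<'E'
import cv2
a=cv2.imread('pics/w4.png')[150:335,190:310];cv2.imwrite('pics/w4c.png',cv2.resize(a,None,fx=3.2,fy=3.2,interpolation=cv2.INTER_NEAREST))
E
```

```text
160 
164 [(238, np.float64(88.1), np.float64(26.4), np.float64(-10.4)), (241, np.float64(89.0), np.float64(26.2), np.float64(-8.2)), (244, np.float64(67.4), np.float64(31.0), np.float64(-5.4)), (247, np.float64(66.8), np.float64(31.1), np.float64(-3.3)), (250, np.float64(64.4), np.float64(31.6), np.float64(-1.3)), (253, np.float64(66.5), np.float64(31.1), np.float64(0.7)), (256, np.float64(65.3), np.float64(31.4), np.float64(2.7)), (259, np.float64(65.8), np.float64(31.3), np.float64(4.7)), (262, np.float64(87.4), np.float64(26.5), np.float64(7.4)), (265, np.float64(87.1), np.float64(26.6), np.float64(9.7)), (268, np.float64(61.2), np.float64(32.3), np.float64(10.6)), (271, np.float64(60.9), np.float64(32.4), np.float64(12.5))]
168 
172 
176 [(238, np.float64(76.4), np.float64(20.2), np.float64(-10.0)), (241, np.float64(75.5), np.float64(20.4), np.float64(-7.8)), (244, np.float64(32.8), np.float64(31.5), np.float64(-4.5)), (247, np.float64(33.5), np.float64(31.4), np.float64(-2.8)), (250, np.float64(34.7), np.float64(31.1), np.float64(-1.1)), (253, np.float64(34.4), np.float64(31.1),
[... 1944 characters left out ...]
(-11.1)), (241, np.float64(-16.7), np.float64(23.1), np.float64(-4.6)), (244, np.float64(-15.9), np.float64(22.7), np.float64(-3.4)), (247, np.float64(-26.3), np.float64(27.2), np.float64(-1.9)), (250, np.float64(-26.9), np.float64(27.5), np.float64(-0.7)), (253, np.float64(-27.7), np.float64(27.8), np.float64(0.5)), (256, np.float64(-26.8), np.float64(27.4), np.float64(1.7)), (259, np.float64(-16.5), np.float64(23.0), np.float64(3.1)), (262, np.float64(-16.5), np.float64(23.0), np.float64(4.4)), (265, np.float64(-16.1), np.float64(22.8), np.float64(5.7)), (268, np.float64(60.3), np.float64(-10.1), np.float64(11.1)), (271, np.float64(62.4), np.float64(-11.0), np.float64(13.3))]
227 
230 
233
```

View pics/w4c.png

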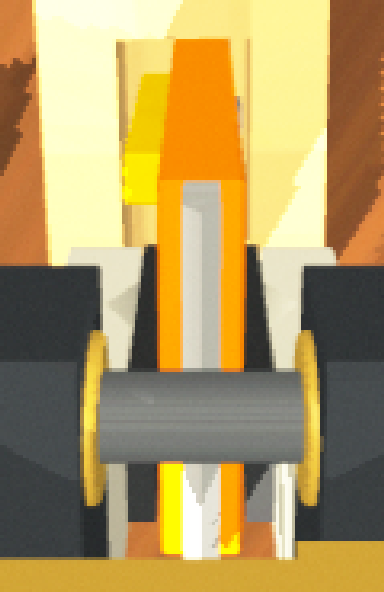

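>>> {"method": "step_arm", "body": {
  "deltas": [
    [-0.5,0,0,0,1],
    [-1.5,0,0,0,1],
    [-3,0,0,0,1],
    [-5,0,0,0,1],
    [-7,0,0,0,1],
    [-9,0,0,0,1],
    [-10,0,0,0,1],
    [-10,0,0,0,1],
    [-10,0,0,0,1],
    [-10,0,0,0,1]
  ]
}}

```text
t: 9.48
eef_pos: [0.4659, 0.1519, 0.1952]
ee_rot: [-0.112, 1.569, -2.704]
force: [0.1, 0.1, -2.1]
width: 0.0122
```

Run:
```python
from h import *
s=get_state();print(s['width'],s['force'],s['eef_pos'])
delta([.5398,-.0803,.20],4.9145)
```

```text
0.012248471494493016 [ 0.06676292  0.08420416 -2.12792936] [0.46588349 0.15194246 0.19520329]
delta cm [-0.47 23.66  5.84] roll deg -70.07 | alt 109.93 q6 -0.167 head -2.592
```

>>> {"method": "step_arm", "body": {
  "deltas": [
    [0,2,0.5,-7,1],
    [0,4.5,1.1,-14,1],
    [0,7,1.7,-21,1],
    [0,9.5,2.3,-28,1],
    [0,12,2.9,-35,1],
    [0,14.5,3.5,-42,1],
    [0,17,4.1,-49,1],
    [0,19.5,4.7,-56,1],
    [0,21.8,5.3,-63,1],
    [0,23.5,5.8,-70,1]
  ]
}}

```text
t: 10.32
eef_pos: [0.5397, -0.0801, 0.1946]
ee_rot: [-1.621, 1.568, -2.985]
force: [1.4, 1.1, -3.2]
width: 0.0116
```

>>> {"method": "step_arm", "body": {
  "deltas": [
    [0.5,0,0,0,1],
    [1,0,0,0,1],
    [1.5,0,0,0,1],
    [2,0,0,0,1],
    [2,0,0,0,1],
    [2,0,0,0,1],
    [2,0,0,0,1],
    [2,0,0,0,1],
    [2,0,0,0,1],
    [2,0,0,0,1]
  ]
}}

```text
t: 11.15
eef_pos: [0.5402, -0.0781, 0.1769]
ee_rot: [1.564, 1.57, 0.194]
force: [0.1, 0.7, -1.8]
width: 0.0119
```

```bash
python3 snap.py w5
python3 - <<'E'
import cv2
a=cv2.imread('pics/w5.png')[120:260,180:330];cv2.imwrite('pics/w5c.png',cv2.resize(a,None,fx=4,fy=4,interpolation=cv2.INTER_NEAREST))
from h import *
delta([.5398,-.0803,.17],4.9145)
E
```

```text
11.15 [ 0.5402 -0.0781  0.1769] [-0.003  0.001 -0.001 -0.001 -0.     0.001] w 0.011894711212354978
delta cm [ 0.68 -0.09  0.2 ] roll deg -0.05 | alt 179.95 q6 1.557 head -1.37
```

View pics/w5.png

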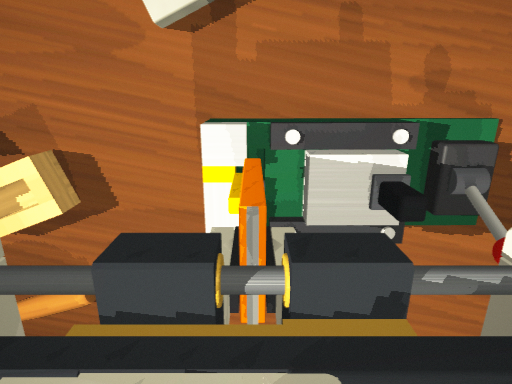

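View pics/w5c.png

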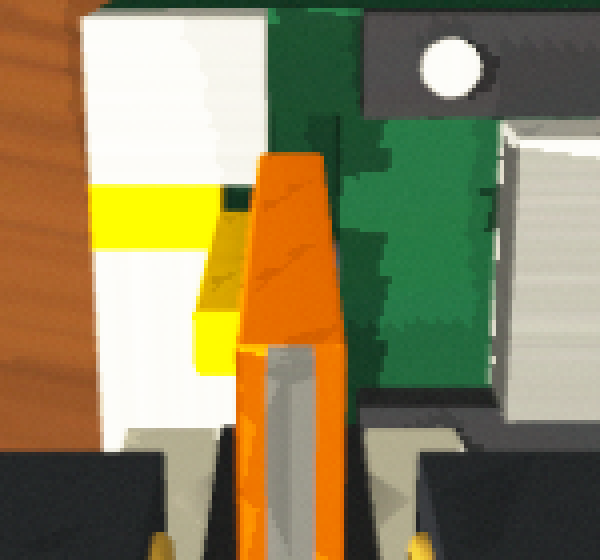

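Run:
```python
from fit import *
D=np.load('/tmp/w5.npz');T=D['T']
U=lambda c:180+c/4-.5
V=lambda r:120+r/4-.5
obs=[(55,45,62,U(82),V(16)),(55,8.5,62,U(267),V(12)),(21,45,62,None,V(185)),(7,45,62,None,V(249)),(21,18,62,U(222),None),(32,-7.5,40,U(339),V(116)),(21,8.5,62,None,V(184)),(0,45,62,U(96),None)]
p=fit(D,obs,[.54,-.08,.202,0.0])
z0=T[2,3]-.098+.008
ob=[(30,6,0,U(260),V(153)),(30,-6,0,U(325),V(153)),(30,6,104,U(237),V(345)),(30,-6,104,U(346),V(345)),(19,14,60,U(194),V(312)),(9,14,60,U(194),V(375)),(19,14,0,U(222),V(211))]
b=fit(D,ob,[.54,-.079,.202,z0])
d=b[:2]-p[:2];c,s=np.cos(p[2]),np.sin(p[2])
print('blade in clamp mm: x',1000*(c*d[0]+s*d[1]),'y',1000*(-s*d[0]+c*d[1]),'yaw',np.degrees(b[2]-p[2]),'z foot',b[3]-p[3])
t=np.linalg.inv(T)@np.r_[b[0],b[1],0,1];print('blade in tool',t[:3]*1000)
```

```text
pose [ 0.54   -0.0803  0.2011  0.0007] res px [ 0.3  0.3 -0.3  1.3 -0.4 -0.1 -0.2  0.3 -0.7 -0.1 -0.1  0.3]
pose [ 0.5413 -0.0764  0.1948  0.0869] res px [-0.2  0.2 -0.4  0.3  0.  -0.2  0.5 -0.1  0.  -0.2  0.3  0.3 -1.2 -0.
  0. ]
blade in clamp mm: x 2.0743581521582812 y 3.605851556205907 yaw -0.35783911559644394 z foot 0.08626157904389382
blade in tool [176.87035635   1.23961806  -1.50928704]
```

Run:
```python
from fit import *
D=np.load('/tmp/w5.npz');T=D['T'];he=D['he'];fx,fy,cx,cy=D['k']
print(T.round(4), D['k'])
U=lambda c:180+c/4-.5
V=lambda r:120+r/4-.5
K=np.array([[fx,0,cx],[0,fy,cy],[0,0,1]])
ob=[(30,6,0,U(260),V(153)),(30,-6,0,U(325),V(153)),(30,6,104,U(237),V(345)),(30,-6,104,U(346),V(345)),(19,14,60,U(194),V(312)),(9,14,60,U(194),V(375)),(19,14,0,U(222),V(211))]
O=np.array([o[:3] for o in ob])/1000.;I=np.array([o[3:] for o in ob],float)
ok,r,t=cv2.solvePnP(O,I,K,None,flags=cv2.SOLVEPNP_SQPNP);ok,r,t=cv2.solvePnP(O,I,K,None,r,t,True)
pr=cv2.projectPoints(O,r,t,K,None)[0][:,0]-I;print(pr.round(2))
M=np.eye(4);M[:3,:3]=cv2.Rodrigues(r)[0];M[:3,3]=t[:,0]
B=T@he@M;print('blade world',B.round(4));print('blade in tool',(np.linalg.inv(T)@B).round(4))
# pixel centre ray check
W=D['W'];P=np.c_[W.reshape(-1,3),np.ones(W[...,0].size)]@np.linalg.inv(T).T;P=P.reshape(W.shape[:2]+(4,))
for v in(162,175,190,202):
    r=P[v,236:272,:3]*1000;g=[(i+236,*q.round(1)) for i,q in enumerate(r) if 25<q[1]<36];print(v,g[0],g[-1])
```

```text
[[ 6.000e-04  9.798e-01  1.999e-01  5.402e-01]
 [ 1.000e-04  1.999e-01 -9.798e-01 -7.810e-02]
 [-1.000e+00  6.000e-04  0.000e+00  1.769e-01]
 [ 0.000e+00  0.000e+00  0.000e+00  1.000e+00]] [315.86520768 315.86520768 252.28043604 188.55781921]
[[ 0.29  0.08]
 [ 0.07  0.19]
 [-0.34 -0.08]
 [ 0.07  0.12]
 [ 0.18 -0.25]
 [ 0.46  0.16]
 [-0.74 -0.22]]
blade world [[ 0.9812 -0.1932 -0.0032  0.5413]
 [ 0.1932  0.9811  0.0044 -0.0767]
 [ 0.0023 -0.0049  1.      0.0865]
 [ 0.      0.      0.      1.    ]]
blade in tool [[-0.0017  0.0049 -1.      0.0904]
 [ 1.      0.0069 -0.0017  0.0013]
 [ 0.0069 -1.     -0.005  -0.0012]
 [ 0.      0.      0.      1.    ]]
162 (244, np.float64(73.8), np.float64(31.7), np.float64(-7.2)) (260, np.float64(73.4), np.float64(31.8), np.float64(4.0))
175 (243, np.float64(36.1), np.float64(32.1), np.float64(-6.8)) (262, np.float64(37.7), np.float64(31.7), np.float64(4.3))
190 (241, np.float64(6.4), np.float64(32.1), np.float64(-7.0)) (264, np.float64(9.3), np.float64(31.2), np.float64(4.4))
202 (239, np.float64(-8.6), np.float64(31.1), np.float64(-7.4)) (265, np.float64(-10.7), np.float64(31.8), np.float64(4.2))
```

Run:
```python
import numpy as np
for n in('w2','w3','w4','w5'):
    D=np.load('/tmp/%s.npz'%n);print(n,D['k'].round(2),D['he'].round(4).tolist(),D['T'][:3,0].round(4))
    v,u=190,253;W=D['W'];P=np.linalg.inv(D['T'])@np.r_[W[v,u],1];print(P.round(4))
```

```text
w2 [315.87 315.87 252.28 188.56] [[0.0004, -0.2904, 0.9569, -0.1426], [-0.0009, -0.9569, -0.2904, 0.0774], [1.0, -0.0007, -0.0007, 0.0009], [0.0, 0.0, 0.0, 1.0]] [-6.e-04 -3.e-04 -1.e+00]
[ 0.1907 -0.0254  0.0014  1.    ]
w3 [315.87 315.87 252.28 188.56] [[0.0001, -0.2903, 0.9569, -0.1426], [-0.0009, -0.9569, -0.2903, 0.0772], [1.0, -0.0008, -0.0003, 0.0003], [0.0, 0.0, 0.0, 1.0]] [-0.e+00 -1.e-04 -1.e+00]
[8.67e-02 6.50e-03 7.00e-04 1.00e+00]
w4 [315.87 315.87 252.28 188.56] [[0.0001, -0.2903, 0.9569, -0.1426], [-0.0009, -0.9569, -0.2903, 0.0772], [1.0, -0.0008, -0.0003, 0.0003], [0.0, 0.0, 0.0, 1.0]] [ 6.e-04  3.e-04 -1.e+00]
[6.20e-03 3.14e-02 6.00e-04 1.00e+00]
w5 [315.87 315.87 252.28 188.56] [[-0.001, -0.291, 0.9567, -0.1426], [-0.0009, -0.9567, -0.291, 0.0781], [1.0, -0.0012, 0.0007, -0.0016], [0.0, 0.0, 0.0, 1.0]] [ 6.e-04  1.e-04 -1.e+00]
[ 0.0064  0.0321 -0.0011  1.    ]
```

>>> {"method": "step_arm", "body": {
  "deltas": [
    [0,-0.1,0.2,0,1],
    [0,-0.2,0.36,0,1],
    [0.5,-0.2,0.36,0,1],
    [1,-0.2,0.36,0,1],
    [1.5,-0.2,0.36,0,1],
    [1.8,-0.2,0.36,0,1],
    [1.8,-0.2,0.36,0,1],
    [1.8,-0.2,0.36,0,1],
    [1.8,-0.2,0.36,0,1],
    [1.8,-0.2,0.36,0,1]
  ]
}}

```text
t: 12.03
eef_pos: [0.5391, -0.0821, 0.1588]
ee_rot: [1.411, 1.57, 0.042]
force: [2.0, -0.8, -3.0]
width: 0.0118
```

```bash
python3 snap.py w6
python3 - <<'E'
import cv2
a=cv2.imread('pics/w6.png')[90:240,180:330];cv2.imwrite('pics/w6c.png',cv2.resize(a,None,fx=4,fy=4,interpolation=cv2.INTER_NEAREST))
E
```

```text
12.0333 [ 0.5391 -0.0821  0.1588] [-0.001 -0.003 -0.001  0.     0.002  0.001] w 0.011786302732018694
```

View pics/w6c.png

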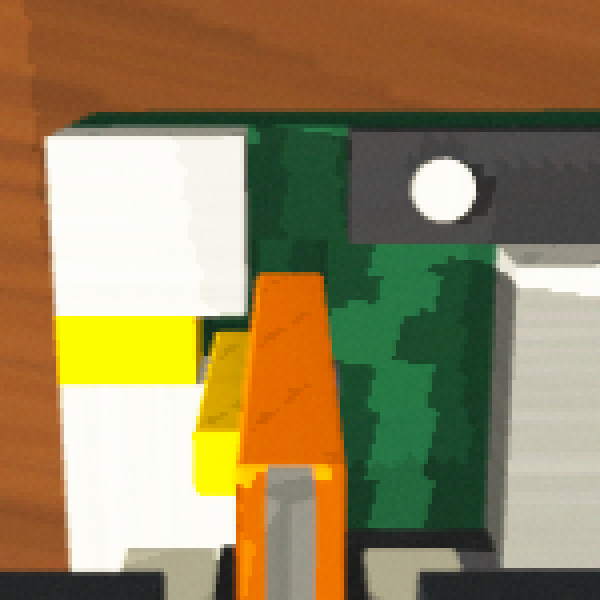

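```bash
cat > rel.py <<'E'
from fit import *
def rel(name,ox,oy,sc,obs,ob,zf):
    D=np.load('/tmp/%s.npz'%name);T=D['T']
    f=lambda L:[(a,b,c,None if u is None else ox+u/sc-.5,None if v is None else oy+v/sc-.5) for a,b,c,u,v in L]
    p=fit(D,f(obs),[.54,-.08,.202,0.0]);b=fit(D,f(ob),[.54,-.08,.202,zf])
    d=b[:2]-p[:2];c,s=np.cos(p[2]),np.sin(p[2])
    print('blade in clamp mm: x',round(1000*(c*d[0]+s*d[1]),2),'y',round(1000*(-s*d[0]+c*d[1]),2),'yaw deg',round(np.degrees(b[2]-p[2]),2),'foot z',round(b[3]-p[3],4))
E
python3 - <<'E'
from rel import *
rel('w6',180,90,4,[(55,45,62,46,135),(55,8.5,62,247,130),(21,45,62,None,316),(7,45,62,None,384),(14,18,62,203,None),(32,-7.5,40,327,240),(21,8.5,62,None,316)],
[(30,6,0,256,273),(30,-6,0,324,273),(30,6,104,238,464),(30,-6,104,346,464),(19,14,0,216,332),(19,14,60,194,432),(9,14,60,194,495)],.069)
E
```

```text
pose [ 0.5403 -0.0809  0.2069  0.0011] res px [ 0.7  0.3 -0.3  1.2 -0.3  0.1 -0.6  0.3 -0.7 -0.6  0.5]
pose [ 0.5402 -0.0803  0.1974  0.0689] res px [ 0.6  0.1 -0.3  0.2 -0.5 -0.   0.2  0.   0.1 -0.3 -0.1 -0.2  0.2  0.3
 -0.1]
blade in clamp mm: x -0.01 y 0.6 yaw deg -0.54 foot z 0.0678
```

>>> {"method": "step_arm", "body": {
  "deltas": [
    [0,0,0.05,-0.3,1],
    [0.5,0,0.05,-0.3,1],
    [1,0,0.05,-0.3,1],
    [1.5,0,0.05,-0.3,1],
    [2,0,0.05,-0.3,1],
    [2.5,0,0.05,-0.3,1],
    [3,0,0.05,-0.3,1],
    [3.5,0,0.05,-0.3,1],
    [3.8,0,0.05,-0.3,1],
    [3.8,0,0.05,-0.3,1]
  ]
}}

```text
t: 12.92
eef_pos: [0.5385, -0.0827, 0.1196]
ee_rot: [-1.672, 1.569, -3.037]
force: [-0.4, -0.9, -2.0]
width: 0.0116
```

Run:
```python
from h import *
s=get_state();print(s['force'].round(2),s['moment'].round(2),s['eef_pos'].round(4),s['qd'].round(3))
```

```text
[-0.38 -0.91 -1.96] [-0.1   0.12  0.01] [ 0.5385 -0.0827  0.1196] [-0.001 -0.01   0.012  0.003 -0.016  0.001]
```

>>> {"method": "step_arm", "body": {
  "deltas": [
    [0.4,0,0,0,1],
    [0.8,0,0,0,1],
    [1.1,0,0,0,1],
    [1.4,0,0,0,1],
    [1.6,0,0,0,1],
    [1.7,0,0,0,1],
    [1.8,0,0,0,1],
    [1.85,0,0,0,1],
    [1.85,0,0,0,1],
    [1.85,0,0,0,1]
  ]
}}

```text
t: 13.75
eef_pos: [0.5391, -0.0827, 0.1022]
ee_rot: [1.306, 1.571, -0.058]
force: [0.7, 0.4, -1.7]
width: 0.0116
```

```bash
python3 - <<'E'
from h import *
s=get_state();print(s['force'].round(2),s['moment'].round(2),s['eef_pos'].round(4),s['qd'].round(3))
E
python3 snap.py w7
```

```text
[ 0.71  0.44 -1.73] [-0.1  0.1 -0. ] [ 0.5391 -0.0827  0.1022] [-0.001 -0.001  0.     0.     0.     0.001]
13.75 [ 0.5391 -0.0827  0.1022] [-0.001 -0.001  0.     0.     0.     0.001] w 0.01159912554794477
```

View pics/w7.png

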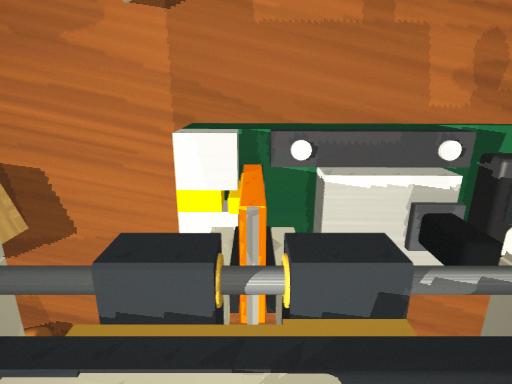

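The blade is in the slot with its rib in the yellow groove (230,200). The foot hangs about 1 mm above the floor with no contact force yet, so I'll lower it to contact.

>>> {"method": "step_arm", "body": {
  "deltas": [
    [0.05,0,0,0,1],
    [0.1,0,0,0,1],
    [0.15,0,0,0,1],
    [0.2,0,0,0,1],
    [0.2,0,0,0,1],
    [0.2,0,0,0,1],
    [0.2,0,0,0,1],
    [0.2,0,0,0,1],
    [0.2,0,0,0,1],
    [0.2,0,0,0,1]
  ]
}}

```text
t: 14.63
eef_pos: [0.539, -0.0827, 0.1001]
ee_rot: [1.203, 1.571, -0.161]
force: [-0.4, -0.1, -2.2]
width: 0.0119
```

>>> {"method": "step_arm", "body": {
  "deltas": [
    [0.05,0,0,0,1],
    [0.1,0,0,0,1],
    [0.15,0,0,0,1],
    [0.2,0,0,0,1],
    [0.2,0,0,0,1],
    [0.2,0,0,0,1],
    [0.2,0,0,0,1],
    [0.2,0,0,0,1],
    [0.2,0,0,0,1],
    [0.2,0,0,0,1]
  ]
}}

```text
t: 15.47
eef_pos: [0.5391, -0.0827, 0.099]
ee_rot: [1.093, 1.57, -0.271]
force: [-3.9, 1.3, 7.2]
width: 0.0119
```

>>> {"method": "step_arm", "body": {
  "deltas": [
    [-0.1,0,0,0,0.9],
    [-0.1,0,0,0,0.6],
    [-0.1,0,0,0,0.3],
    [-0.1,0,0,0,0.3],
    [-0.1,0,0,0,0.3],
    [-0.1,0,0,0,0.3],
    [-0.1,0,0,0,0.3],
    [-0.1,0,0,0,0.3],
    [-1,0,0,0,0.3],
    [-3,0,0,0,0.3]
  ]
}}

```text
t: 16.3
eef_pos: [0.5373, -0.0828, 0.1266]
ee_rot: [-1.678, 1.566, -3.043]
force: [0.1, 0.3, 0.2]
width: 0.0603
```

Run:
```python
from h import *
D=np.load('/tmp/w2.npz');W=D['W'];z=W[...,2]
v,u=np.indices(z.shape);m=(u>225)&(u<285)&(v<110)&(v>50)&(z>.106)&(z<.118)
P=W[m][:,:2];r=cv2.minAreaRect(P.astype(np.float32));print(r)
d=np.array(r[0])-[.5398,-.0803];c,s=np.cos(.2021),np.sin(.2021);print('handle in clamp',c*d[0]+s*d[1],-s*d[0]+c*d[1])
h=np.array([.5400,-.0803])+np.array([c*0+s*.110,s*0-c*.110]);print(h)
delta([h[0],h[1],.16],4.9137)
```

```text
((0.5619745254516602, -0.18817032873630524), (0.019185146316885948, 0.019353637471795082), 11.65304946899414)
handle in clamp 7.072120173705343e-05 -0.11012589340930003
[ 0.56207997 -0.18806119]
delta cm [-3.35  0.25 10.81] roll deg 0.27 | alt -179.73 q6 1.57 head -1.365
```

>>> {"method": "step_arm", "body": {
  "deltas": [
    [-2,0,0,0,0.3],
    [-4,0,0,0,0.3],
    [-4,0.1,2,0,0.3],
    [-4,0.2,5,0,0.3],
    [-4,0.2,8,0,0.3],
    [-4,0.2,10.8,0,0.3],
    [-4,0.2,10.8,0,0.3],
    [-4,0.2,10.8,0,0.3],
    [-4,0.2,10.8,0,0.3],
    [-4,0.2,10.8,0,0.3]
  ]
}}

```text
t: 17.13
eef_pos: [0.563, -0.1874, 0.1684]
ee_rot: [1.957, 1.571, 0.593]
force: [-0.3, 0.1, 0.0]
width: 0.0618
```

```bash
python3 snap.py w8;  python3 - <<'E'
from h import *
f=grab_frame('scene');save(f,'s8')
a=cv2.imread('pics/s8.png')[100:384,130:360];cv2.imwrite('pics/s8c.png',cv2.resize(a,None,fx=2,fy=2))
delta([.5621,-.1881,.096],4.9137)
E
```

```text
17.1333 [ 0.563  -0.1874  0.1684] [ 0.008 -0.004 -0.002 -0.     0.003  0.002] w 0.061795094060051854
delta cm [ 7.24 -0.12  0.07] roll deg 0.36 | alt -179.64 q6 1.77 head -1.363
```

View pics/w8.png

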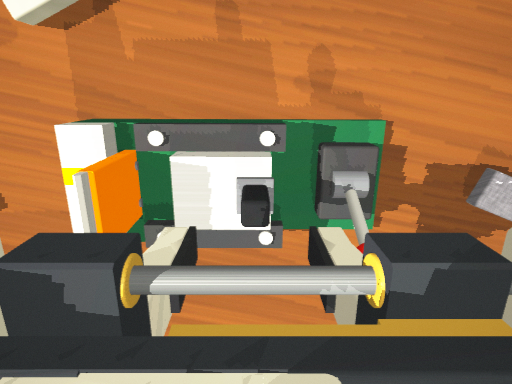

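View pics/s8c.png

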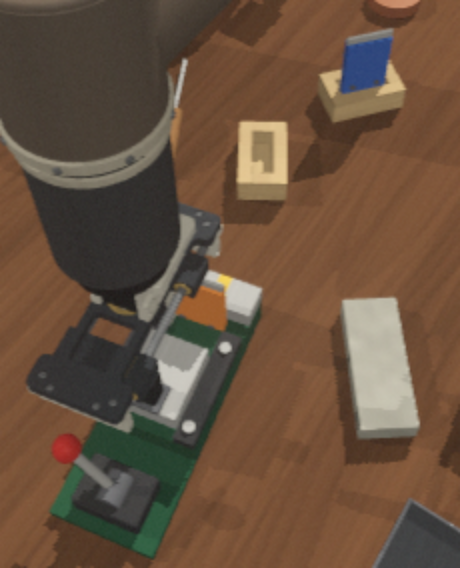

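>>> {"method": "step_arm", "body": {
  "deltas": [
    [0,-0.1,0.05,0.3,0.3],
    [3,-0.1,0.05,0.3,0.3],
    [6,-0.1,0.05,0.3,0.3],
    [7.2,-0.1,0.05,0.3,0.3],
    [7.2,-0.1,0.05,0.3,0.6],
    [7.2,-0.1,0.05,0.3,1],
    [7.2,-0.1,0.05,0.3,1],
    [7.2,-0.1,0.05,0.3,1],
    [7.2,-0.1,0.05,0.3,1],
    [7.2,-0.1,0.05,0.3,1]
  ]
}}

```text
t: 18.07
eef_pos: [0.5628, -0.1887, 0.0971]
ee_rot: [1.354, 1.569, -0.016]
force: [0.3, -0.3, -0.2]
width: 0.027
```

>>> {"method": "step_arm", "body": {
  "deltas": [
    [0,0,0,0,1],
    [0,0,0,0,1],
    [0,0,0,0,1],
    [0,0,-0.5,0,1],
    [0,0,-1,0,1],
    [0,0,-1.5,0,1],
    [0,0,-2,0,1],
    [0,0,-2.5,0,1],
    [0,0,-3,0,1],
    [0,0,-3.4,0,1]
  ]
}}

```text
t: 18.9
eef_pos: [0.5557, -0.1555, 0.0968]
ee_rot: [0.626, 1.57, -0.744]
force: [-0.1, -3.7, 5.5]
width: 0.0199
```

>>> {"method": "step_arm", "body": {
  "deltas": [
    [0,0,-0.1,0,1],
    [0,0,-0.2,0,1],
    [0,0,-0.3,0,1],
    [0,0,-0.4,0,1],
    [0,0,-0.5,0,1],
    [0,0,-0.6,0,1],
    [0,0,-0.6,0,1],
    [0,0,-0.6,0,1],
    [0,0,-0.6,0,1],
    [0,0,-0.6,0,1]
  ]
}}

```text
t: 19.73
eef_pos: [0.5548, -0.1513, 0.0968]
ee_rot: [0.268, 1.568, -1.101]
force: [2.2, -13.4, 1.7]
width: 0.0197
```

```bash
cat > cl.py <<'E'
from h import *
s=get_state();d=s['eef_pos'][:2]-[.5400,-.0803];c,s_=np.cos(.2021),np.sin(.2021)
print('tcp in clamp',c*d[0]+s_*d[1],-s_*d[0]+c*d[1],s['eef_pos'][2]);f=s['force'];print('force clamp axes',c*f[0]+s_*f[1],-s_*f[0]+c*f[1],f[2],'w',s['width'])
E
python3 cl.py
```

```text
tcp in clamp 0.00028283955564429274 -0.07253607228723813 0.09676468640453731
force clamp axes -0.5727107477248103 -13.565499168530131 1.707953016221361 w 0.019674537982277945
```

>>> {"method": "step_arm", "body": {
  "deltas": [
    [0,0,-0.1,0,1],
    [0,0,-0.2,0,1],
    [0,0,-0.3,0,1],
    [0,0,-0.3,0,1],
    [0,0,-0.3,0,1],
    [0,0,-0.3,0,1],
    [0,0,-0.3,0,1],
    [0,0,-0.3,0,1],
    [0,0,-0.3,0,1],
    [0,0,-0.3,0,1]
  ]
}}

```text
t: 20.57
eef_pos: [0.5548, -0.151, 0.0968]
ee_rot: [0.129, 1.565, -1.24]
force: [6.1, -30.1, -4.2]
width: 0.0199
```

```bash
python3 cl.py; python3 snap.py w9
```

```text
tcp in clamp 0.0003373170646694887 -0.07225317230206844 0.09679033815733905
force clamp axes -0.020814515943611944 -30.71864511045873 -4.2481907519536 w 0.019885361845585054
20.5667 [ 0.5548 -0.151   0.0968] [-0.001  0.001 -0.001 -0.001  0.001 -0.   ] w 0.019885361845585054
```

View pics/w9.png

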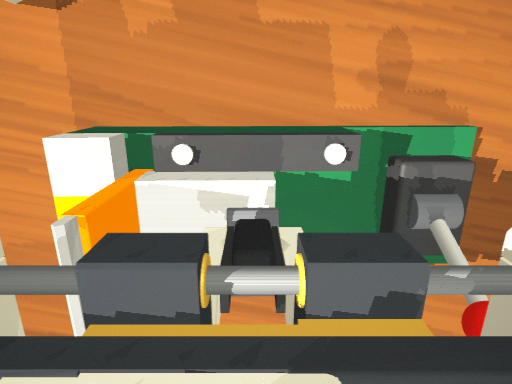

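>>> {"method": "step_arm", "body": {
  "deltas": [
    [0,0,0.2,0,1],
    [0,0,0.4,0,1],
    [0,0,0.45,0,0.8],
    [0,0,0.45,0,0.5],
    [0,0,0.45,0,0.5],
    [0,0,0.45,0,0.5],
    [0,0,0.45,0,0.5],
    [0,0,0.45,0,0.5],
    [-2,0,0.45,0,0.5],
    [-5,0,0.45,0,0.5]
  ]
}}

```text
t: 21.45
eef_pos: [0.5524, -0.1507, 0.1436]
ee_rot: [-1.824, 1.564, 3.089]
force: [0.3, 0.7, -0.3]
width: 0.0439
```

```bash
python3 cl.py
python3 - <<'E'
from h import *
# ball at clamp (-38,-195): finger pre-pose at x=-80
c,s=np.cos(.2021),np.sin(.2021)
for x,y,z in((-.085,-.195,.17),(-.085,-.195,.1),(.03,-.195,.1)):
    delta([.54+c*x-s*y,-.0803+s*x+c*y,z],4.9137)
E
```

```text
tcp in clamp -0.002002919492560231 -0.07142456691270153 0.14357337306680934
force clamp axes 0.40449052038837346 0.5939397530432325 -0.29154898187625655 w 0.04394645179821356
delta cm [-2.61 -8.3  12.36] roll deg -0.03 | alt 179.97 q6 1.697 head -1.37
delta cm [ 4.39 -8.26 12.38] roll deg -0.03 | alt 179.97 q6 1.697 head -1.37
delta cm [ 4.32  3.24 12.36] roll deg -0.03 | alt 179.97 q6 1.697 head -1.37
```

>>> {"method": "step_arm", "body": {
  "deltas": [
    [-2.5,-1,0,0,1],
    [-2.5,-3,2,0,1],
    [-2.5,-5,5,0,1],
    [-2.5,-7,8,0,1],
    [-2.5,-8.3,11,0,1],
    [-2.5,-8.3,12.4,0,1],
    [-2.5,-8.3,12.4,0,1],
    [-2.5,-8.3,12.4,0,1],
    [-2.5,-8.3,12.4,0,1],
    [-2.5,-8.3,12.4,0,1]
  ]
}}

```text
t: 22.28
eef_pos: [0.4981, -0.2881, 0.1709]
ee_rot: [-2.468, 1.57, 2.446]
force: [-0.4, -0.6, 1.0]
width: 0.0005
```

```bash
python3 cl.py; python3 snap.py w10
python3 - <<'E'
from h import *
f=grab_frame('scene');save(f,'s10');f=grab_frame('top');save(f,'t10');
a=cv2.imread('pics/s10.png')[200:384,130:290];b=cv2.imread('pics/t10.png')[140:230,250:400]
cv2.imwrite('pics/s10c.png',cv2.resize(a,None,fx=3,fy=3,interpolation=cv2.INTER_NEAREST));cv2.imwrite('pics/t10c.png',cv2.resize(b,None,fx=4,fy=4))
E
```

```text
tcp in clamp -0.08275282843223641 -0.1951961533391967 0.17091467756436285
force clamp axes -0.5108802845787451 -0.48853050291760447 0.9577415911292589 w 0.00048189460483179296
22.2833 [ 0.4981 -0.2881  0.1709] [ 0.005 -0.005 -0.    -0.    -0.002  0.003] w 0.00048189460483179296
```

View pics/w10.png

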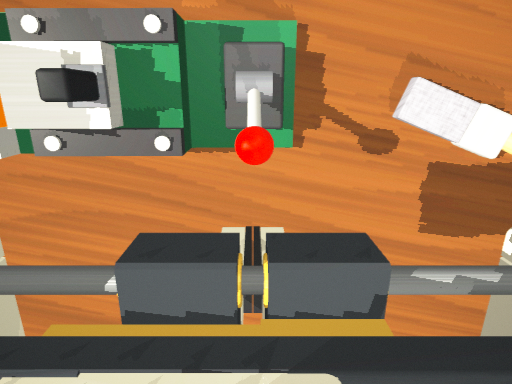

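View pics/s10c.png

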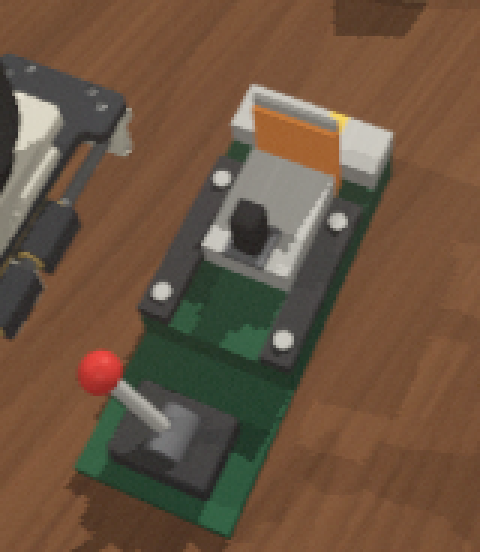

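View pics/t10c.png

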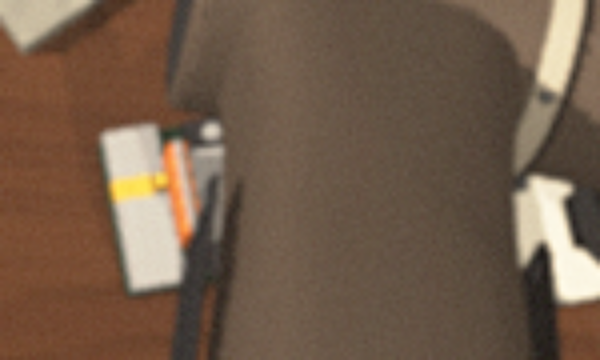

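Run:
```python
from h import *
D=np.load('/tmp/w10.npz');W=D['W'];z=W[...,2];v,u=np.indices(z.shape)
c,s=np.cos(.2021),np.sin(.2021)
def tc(P): d=P[...,:2]-[.5400,-.0803];return np.stack([c*d[...,0]+s*d[...,1],-s*d[...,0]+c*d[...,1]],-1)
m=(u<130)&(v>50)&(v<120)&(z>.105)&(z<.118);P=W[m];q=tc(P);print('handle',len(P),q.min(0),q.max(0),np.median(P[:,2]))
m=(u>180)&(u<290)&(v<170)&(z>.095);q=tc(W[m]);print('ball',q.mean(0),np.nanmax(W[m][:,2]))
f=grab_frame('scene');Ws=cloud(f);px=f['pixels'];C=tc(Ws)
m=(abs(C[...,0])<.045)&(C[...,1]>-.02)&(C[...,1]<.025)&(Ws[...,2]>.1);q=Ws[m];print('blade top',len(q),np.percentile(q[:,2],[5,50,90,98]),C[m].min(0),C[m].max(0))
m=(abs(C[...,0])<.055)&(C[...,1]>.02)&(C[...,1]<.04)&(Ws[...,2]>.05);print('fixed top',np.median(Ws[m][:,2]))
m=(abs(C[...,0])<.04)&(C[...,1]>-.1)&(C[...,1]<-.04)&(Ws[...,2]>.1);print('handle top',np.median(Ws[m][:,2]),np.percentile(Ws[m][:,2],95),C[m].mean(0))
```

```text
handle 1186 [-0.00968123 -0.08240505] [ 0.00989459 -0.06220387] 0.11084271101570327
ball [-0.03672261 -0.19505662] 0.11792224816414401
blade top 3242 [0.11506823 0.57398009 0.58974104 0.59637114] [-0.04472598 -0.01999536] [0.04499411 0.02499962]
fixed top 0.5723187010686464
handle top 0.5616813412071044 0.5797251934058123 [ 0.00064619 -0.07103994]
```

>>> {"method": "step_arm", "body": {
  "deltas": [
    [-1,0.5,-2,0,1],
    [-2,1.5,-5,0,1],
    [-3,2.5,-8,0,1],
    [-3,3.5,-11,0,1],
    [-3,4.3,-14,0,1],
    [-3,4.3,-17,0,1],
    [-3,4.3,-19.5,0,1],
    [-3,4.3,-19.5,0,1],
    [-3,4.3,-19.5,0,1],
    [-3,4.3,-19.5,0,1]
  ]
}}

```text
t: 23.32
eef_pos: [0.5013, -0.0891, 0.2013]
ee_rot: [1.36, 1.57, -0.008]
force: [0.1, -0.1, 0.0]
width: 0.0005
```

```bash
python3 cl.py; python3 snap.py w11
python3 - <<'E'
import cv2
a=cv2.imread('pics/w11.png')[90:240,180:380];cv2.imwrite('pics/w11c.png',cv2.resize(a,None,fx=4,fy=4,interpolation=cv2.INTER_NEAREST))
E
```

```text
tcp in clamp -0.03968028413339605 -0.0008388391970131507 0.20128567271311157
force clamp axes 0.05560282215660967 -0.12385755396645853 0.021847974821245376 w 0.0005332403332593311
23.3167 [ 0.5013 -0.0891  0.2013] [-0.023  0.009  0.005 -0.    -0.     0.   ] w 0.0005332403332593311
```

View pics/w11.png

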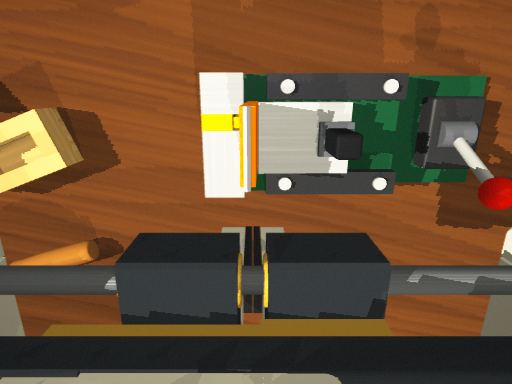

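View pics/w11c.png

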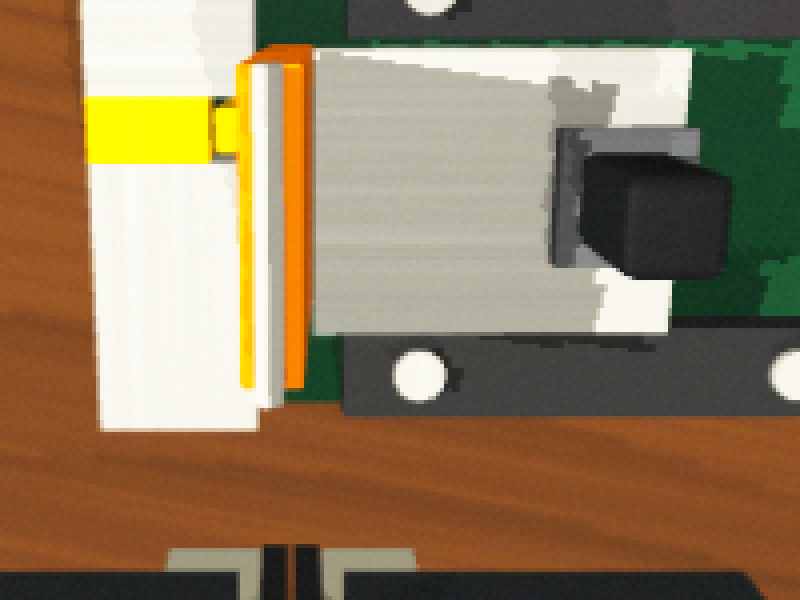

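Run:
```python
from rel import *
cl=[(55,45,62,80,-70),(55,8.5,62,253,-70),(-55,45,62,100,431),(-55,8.5,62,259,431),(21,45,62,None,97),(7,45,62,None,163),(14,18,62,211,None)]
bl=[(30,6,104,237,64),(30,-6,104,304,64),(-30,6,104,241,388),(-30,-6,104,303,388),(-30,2.5,113,257,408),(-30,-2.5,113,284,408),(19,14,60,216,108),(9,14,60,216,155)]
rel('w11',180,90,4,cl,bl,.0105)
D=np.load('/tmp/w11.npz')
f=lambda L:[(a,b,c,None if u is None else 180+u/4-.5,None if v is None else 90+v/4-.5) for a,b,c,u,v in L]
p=fit(D,f(cl),[.54,-.08,.202,0.])
for x,r in((31,48),(-31,335)):
    j=fit(D,f([(x,0,65,313,r)]*2+[(0,0,0,None,None)]),[.54,-.08,p[2],p[3]])
    d=j[:2]-p[:2];c,s=np.cos(p[2]),np.sin(p[2]);print('jaw front',c*d[0]+s*d[1],-s*d[0]+c*d[1])
```

```text
pose [ 0.5398 -0.0805  0.2008  0.0008] res px [-0.3  0.2  0.2  0.2  0.4 -0.2 -0.4 -0.2  0.1 -0.1  0.1  0.4]
pose [ 0.539  -0.0765  0.1933  0.0103] res px [ 0.5 -0.2  0.8 -0.  -0.2  0.6  0.1  0.7  0.1 -0.9  0.2 -0.8 -1.6  0.2
 -1.5  0.4 -0.1]
blade in clamp mm: x 0.05 y 4.06 yaw deg -0.43 foot z 0.0095
pose [ 0.5398 -0.0805  0.2008  0.0008] res px [-0.3  0.2  0.2  0.2  0.4 -0.2 -0.4 -0.2  0.1 -0.1  0.1  0.4]
pose [ 0.541  -0.0842  0.1974  0.0008] res px [ 0.  0.  0.  0. -0.]
jaw front 0.00045304752086469387 -0.0038997687776013384
pose [ 0.5404 -0.0847  0.2044  0.0008] res px [-0. -0. -0. -0.  0.]
jaw front -0.00028242918685875455 -0.004260672664374337
```

Run:
```python
from fit import *
D=np.load('/tmp/w11.npz');T=D['T'];he=D['he'];fx,fy,cx,cy=D['k'];K=np.array([[fx,0,cx],[0,fy,cy],[0,0,1]])
bl=[(30,6,104,237,64),(30,-6,104,304,64),(-30,6,104,241,388),(-30,-6,104,303,388),(-30,2.5,113,257,408),(-30,-2.5,113,284,408),(19,14,60,216,108),(9,14,60,216,155)]
O=np.array([o[:3] for o in bl])/1000.;I=np.array([(180+o[3]/4-.5,90+o[4]/4-.5) for o in bl])
ok,r,t=cv2.solvePnP(O,I,K,None,flags=cv2.SOLVEPNP_SQPNP);ok,r,t=cv2.solvePnP(O,I,K,None,r,t,True)
M=np.eye(4);M[:3,:3]=cv2.Rodrigues(r)[0];M[:3,3]=t[:,0];B=T@he@M
c,s=np.cos(.2008),np.sin(.2008);d=B[:2,3]-[.5398,-.0805]
print(B.round(4),c*d[0]+s*d[1],-s*d[0]+c*d[1])
c_,s_=c,s
for x,z in((-.083,.17),(-.083,.098),(.018,.098)):
    y=-.195;delta([.5399+c*x-s*y,-.0804+s*x+c*y,z],4.9137)
```

```text
[[ 0.9793 -0.2013 -0.0203  0.541 ]
 [ 0.2019  0.9788  0.0336 -0.0798]
 [ 0.0131 -0.037   0.9992  0.0105]
 [ 0.      0.      0.      1.    ]] 0.001295370535690951 0.00041867144356803594
delta cm [ 3.12 -4.35 19.37] roll deg 0.01 | alt -179.99 q6 1.563 head -1.369
delta cm [10.32 -4.35 19.37] roll deg 0.01 | alt -179.99 q6 1.563 head -1.369
delta cm [10.32  5.75 19.37] roll deg 0.01 | alt -179.99 q6 1.563 head -1.369
```

The jaw is at about 0.011. The blade is seated with its foot on the floor, leaning about 0.03 rad. Now the lever.

>>> {"method": "step_arm", "body": {
  "deltas": [
    [0,-1,3,0,1],
    [0,-3,6,0,1],
    [0,-4.3,9,0,1],
    [1,-4.3,12,0,1],
    [2,-4.3,15,0,1],
    [3,-4.3,18,0,1],
    [4,-4.3,19.4,0,1],
    [7,-4.3,19.4,0,1],
    [10,-4.3,19.4,0,1],
    [10.3,-4.3,19.4,0,1]
  ]
}}

```text
t: 24.2
eef_pos: [0.4941, -0.2881, 0.0926]
ee_rot: [-2.113, 1.562, 2.797]
force: [-1.1, 0.7, -0.6]
width: 0.0007
```

```bash
python3 cl.py
```

```text
tcp in clamp -0.08671862844309061 -0.1943468963360454 0.09264863235957237
force clamp axes -0.8992424175057866 0.9466786427681384 -0.6353532376660479 w 0.0006919168618582588
```

>>> {"method": "step_arm", "body": {
  "deltas": [
    [0,1,0,0,1],
    [0,2,0,0,1],
    [0,3,0,0,1],
    [0,4,0,0,1],
    [0,5,0,0,1],
    [0,6,0,0,1],
    [0,7,0,0,1],
    [0,8,0,0,1],
    [0,9,0,0,1],
    [0,9.7,0,0,1]
  ]
}}

```text
t: 25.03
eef_pos: [0.593, -0.2683, 0.0975]
ee_rot: [-1.887, 1.568, 3.027]
force: [-14.9, -5.6, 2.9]
width: 0.0007
```

>>> {"method": "step_arm", "body": {
  "deltas": [
    [0,0.1,0,0,1],
    [0,0.2,0,0,1],
    [0,0.3,0,0,1],
    [0,0.4,0,0,1],
    [0,0.5,0,0,1],
    [0,0.6,0,0,1],
    [0,0.6,0,0,1],
    [0,0.6,0,0,1],
    [0,0.6,0,0,1],
    [0,0.6,0,0,1]
  ]
}}

```text
t: 25.87
eef_pos: [0.5933, -0.2683, 0.097]
ee_rot: [-1.819, 1.56, 3.093]
force: [-15.2, -4.6, 7.4]
width: 0.0003
```

```bash
python3 cl.py
```

```text
tcp in clamp 0.014478604808948706 -0.19484570614764457 0.09703781216980474
force clamp axes -15.801187092737806 -1.4497998584089085 7.414163230368442 w 0.0002822021795073037
```

>>> {"method": "step_arm", "body": {
  "deltas": [
    [0,-1,0,0,1],
    [0,-2.5,0,0,1],
    [-2,-3,0,0,1],
    [-5,-3,0,0,1],
    [-8,-4,0,0,1],
    [-10,-6,0,0,1],
    [-10,-8,0,0,1],
    [-10,-8,0,0,1],
    [-10,-8,0,0,1],
    [-10,-8,0,0,1]
  ]
}}

```text
t: 26.7
eef_pos: [0.5208, -0.2833, 0.198]
ee_rot: [1.412, 1.57, 0.042]
force: [0.1, -0.0, -0.7]
width: -0.0001
```

```bash
python3 cl.py; python3 snap.py w12
python3 - <<'E'
from h import *
D=np.load('/tmp/w12.npz');W=D['W'];px=D['px'].astype(int);z=W[...,2]
c,s=np.cos(.2021),np.sin(.2021)
m=(px[...,0]>150)&(px[...,1]<50)&(px[...,2]<50)&(z>.08);P=W[m];d=P[:,:2]-[.54,-.0803];print('ball',len(P),np.median(c*d[:,0]+s*d[:,1]),np.median(-s*d[:,0]+c*d[:,1]))
f=grab_frame('scene');save(f,'s12');a=cv2.imread('pics/s12.png')[90:384,120:350];cv2.imwrite('pics/s12c.png',cv2.resize(a,None,fx=2,fy=2))
E
```

```text
tcp in clamp -0.059534927176660216 -0.19506385322352296 0.19801471837572324
force clamp axes 0.09222129194755938 -0.031087284633628465 -0.6512610009250229 w -0.00011032376107167796
26.7 [ 0.5208 -0.2833  0.198 ] [ 0.004  0.017  0.004  0.002 -0.004  0.   ] w -0.00011032376107167796
ball 1054 0.0378554775893816 -0.19501891769707702
```

View pics/w12.png

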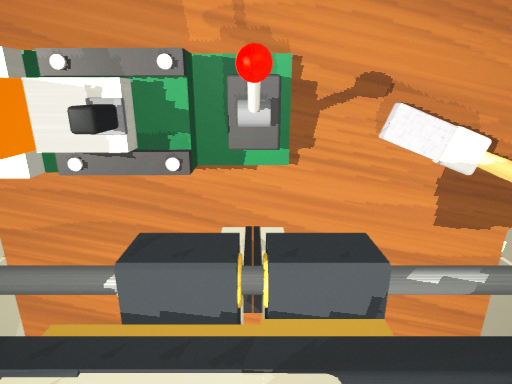

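View pics/s12c.png

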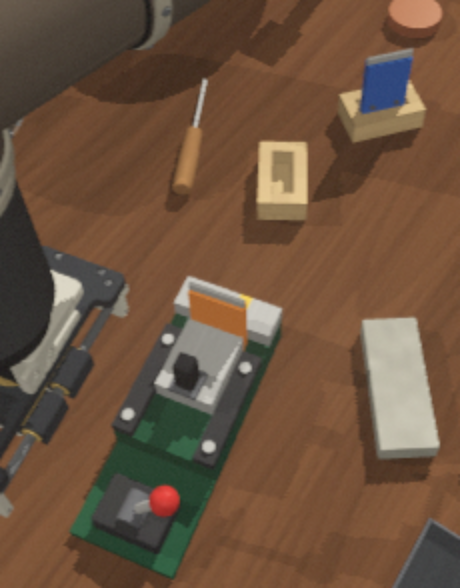

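The ball is at clamp x = +37.9 mm, which is the lever's locked end. The blade is clamped upright, the blue blade is untouched and the arm is clear, so I'm handing in.

```bash
python3 -c "
from station import *
print(job_done())"
```

```text
the job is handed in; nothing more can be done
None
```

I opened the jaw about 50 mm and lowered the orange blade, still gripped, into the slot with its rib in the groove until the floor pushed back. I let go, closed the jaw with about 30 N, and then threw the lever. The job was handed in at about 27 s; it reports no verdict.

**Last checks:**
- **Jaw:** the wrist picture puts its front face at about -4 mm, which is a joint value of about 0.011. The handle's depth reading gave about 0.0123. The two disagree by about 1 mm, but both are under 0.0135.
- **Blade height and yaw:** its foot is on the floor within about 1 mm, and it is turned less than 0.01 rad from the slot.
- **Blade position and tilt:** it leans about 0.03–0.04 rad towards the fixed jaw, which is inside the 0.08 limit. The fit with tilt put it about 1.4 mm from the slot's centre. The fit that assumed it upright said 4 mm but matched the picture worse. Both are inside the 6 mm limit.
- **Lever:** its ball is at x = +37.9 mm in the clamp's frame, which is the locked end.
- **Blue blade:** by eye in the last scene picture it stands upright in its stand. I did not measure it again.
- **Robot:** it was clear of everything at the end.

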